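Tip a pail of pinions into the counting tray

ROBOT

A 6-joint arm with a two-finger parallel gripper is mounted at the origin on the work surface. World frame = base frame: x ahead of the robot, y to its left, z up, the work surface at z = 0. Lengths are in mm, angles in rad, forces in N, time in s.
With the tool pointing down it reaches from about 250 to 775 mm from the base axis. Payload 4 kg.
Tool frame: the origin (TCP) lies midway between the tips of the shut fingers; the grasp point (between the pads) lies 19 mm behind it; z points along the fingers, y is the line along which they close (so a half turn about z gives the same grasp; the last joint's range is limited). The gripper opens to 94 mm and grips with 3 to 60 N. Pads are 16 mm wide; open, the fingers measure 119 mm over their backs; the gripper's body (75 mm by 177 mm) begins 78 mm behind the grasp point.
Start: joints at [-1.372, 0.087, 1.371, -0, 1.684, -0.103], TCP at [163.48, -525.165, 169.806] pointing down, gripper open.
Joint ranges: [-3.1, 3.1], [-0.76, 2.03], [0.27, 2.55], [-1.08, 4.22], [0.17, 2.65], [-2.57, 2.57]. Speed limits (rad/s): [2.79, 2.79, 3.14, 3.14, 3.14, 3.14].

INTERFACE

Orientations are given as a rotation vector (axis times angle).
In Python, from plant import manip gives the robot as it stands. The module is installed in compiled form; this text tells all that it offers.
- The arm moves only by the tool send_rows, never from a script. Its argument "motion" is a list of rows, each a list of 2 entries, a list of its own where there are three numbers: the shift along the tool's x, y, z in cm, then the turn about the tool's z in rad. In form: [[[dx, dy, dz], yaw], ...]. A call has exactly 8 rows; each row shifts and turns the commanded pose from where the row before left it, along the tool's axes as they then stand; what a row does not reach is not made up. A row lasts 1/10 s, in which the tool goes at most 50 mm and 8.59 degrees, less where a joint would pass 70% of its speed; a pose out of reach is approached as far as the arm can. A call is refused whole if a number of a shift passes 5 or a number of a turn 0.15, either way. A call with a gripper value outside its range is refused whole. "claw" is the opening, from -1 (shut) to 1 (fully open), set as the call begins (left out, the last holds). The fingers move at their own pace and stop on an object; "force" is the grip in N (left out, the last holds). Time passes only in rows, so rows that do not move let the fingers close, or fill a call up. It gives the time, the measured TCP pose, the force, the opening and the grip force at its end, in the units of the state.
- manip.state(): the state, without advancing time (a new reading comes with each control period).
- manip.grab_frame(name): name is "scene" or "top" or "wrist"; returns (picture, depth): 384x512x3 uint8, blue, green, red; 384x512 float32, mm along the optical axis (not along the pixel's ray), 0 where there is no reading.
- manip.camera_model(name): a dict with "K" (3x3 intrinsics, pixels), "dist" ([k1, k2, p1, p2, k3] as OpenCV has them; the pictures are not rectified), "rvec" (rotation vector, rad) and "tvec" (3), from world to camera coordinates, as OpenCV has them. Camera axes: x right, y down, z forward; pixel columns grow to the right and rows downward; lengths in mm; the calibration is good to about 2 mm. A picture is of the moment at which its call begins: read the wrist's pose just before it. camera_model takes no time and is no camera call; for the wrist camera it gives the pose at the moment of the call.
- manip.finish_job(): hands the job in; it is judged then, once.
Trained networks look in the newest picture that a camera, given by its name, has taken for a name from the list of things; names that differ only in an ending like _2 or _b are one class to them, and where a whole thing is asked for, a point or a joint stands for the part that bears it (a point fixed in the world has none). Each returns a list of dicts, best first, with "p" (0 to 1); they miss things now and then, are a little off and sometimes report something else, mostly with a low value. They report only what shows in the picture. A call takes as long as a camera call. They do not tell look-alikes from the thing itself.
- manip.search_frame(camera, label): "rect" ([left, top, right, bottom] in pixels, round what is visible of it).
The state is a dict: "clock": time; "joint_pos": joint angles; "joint_vel": joint speeds; "effort": joint torques, N m; "tcp_pos": TCP position; "tool_rot": TCP orientation; "ft_force": force on the tool from outside, world axes, zero at the start; "wrist_torque": the same for the moment, N m; "gripper_width": finger opening in mm; "grip_force": force on a finger pad.
Only numpy, scipy, OpenCV 4.12 (cv2) and the standard library are available. Lean on these libraries where they do the work, as an engineer would, in place of code of your own. Each camera call takes 0.05 s, during which the arm holds its last target. There are 200 camera calls.

TASK

Carry the pail of pinions upright by its bail to the blue counting tray and set it down, not dropped, on the bench close against the tray's near side, with its yellow tip grip pointing away from the tray. Let go of the bail, take the pail by the tip grip at its bottom rim and tip it, mouth down, over the tray's near edge until all four pinions are in the tray. Then stand the empty pail upright on the bench again where it stood in front of the tray, let go of it without dropping it, and leave the other goods on the bench where they are.

Things in the scene. Friction and masses are not known exactly. Their poses are not given: they have to be found in the camera images.
- pail: Loose galvanised pail, open top: 96 mm across at the bottom, 146 at the rim bead, 125 high, wall 3, inner floor 5 up. 0.4 to 0.6 kg, plus 0.28 kg of pinions. Origin: centre of its underside; z along its axis to the mouth. The tip grip is on its -x side; it pours over its +x side. Ears on the +y and -y sides, 112 mm up, carry the bail.
- tip_bar (a point): Middle of the tip grip's bar: round, 12 mm thick, 92 long, parallel to the pail's y, on a yellow loop on the bottom rim, 95 mm from the pail's axis, 40 up, 34 clear of the wall. The rim overhangs: reach it with the tool leaning 30 to 45 degrees away from the pail. The bar turns between flat fingers: hung from it, the pail tips itself about 100 degrees, mouth forward. Axes as the pail's.
- bail_grip (a point): Middle of the black grip sleeve of the bail (swinging wire handle) of the pail: the sleeve is round, 18 mm in diameter, 80 mm long, parallel to the pail's y, 90 mm from the hinge line through the ears. With the bail upright it is 202 mm above the pail's underside.
- bail (a joint): Angle of the bail in rad about the pail's y: 0 stands upright over the mouth, positive leans to the pail's +x (away from the tip grip), stops at -1.1 and 1.1. Its hinge is stiff enough (about 0.06 N m) for the bail to stay where it is left; the pail swings in it when carried.
- pail_mouth (a point): Centre of the pail's mouth, on the axis, 125 mm above its underside. Axes as the pail's.
- tray: Blue sheet-steel counting tray screwed to the bench: 240 mm (its x) by 340 mm (its y), 45 mm high, open at the top, walls and floor 4 mm. Origin: centre of its underside. Its +x points away from the robot, so its near side is the long wall at x = -120 mm.
- tray_edge (a point): Middle of the top edge of the tray's near wall, outer face: 45 mm above the bench, 120 mm from the tray's centre towards -x. Axes as the tray's.
- pinion1: Loose oiled steel splined pinion, 34 mm in diameter, 24 mm high, 70 g, one of four standing in the pail at the start. Origin: its centre; z along its bore. It slides on the pail's wall from a slope of about 12 to 17 degrees.
- pinion2: Loose oiled steel splined pinion, 34 mm in diameter, 24 mm high, 70 g, one of four standing in the pail at the start. Origin: its centre; z along its bore. It slides on the pail's wall from a slope of about 12 to 17 degrees.
- pinion3: Loose oiled steel splined pinion, 34 mm in diameter, 24 mm high, 70 g, one of four standing in the pail at the start. Origin: its centre; z along its bore. It slides on the pail's wall from a slope of about 12 to 17 degrees.
- pinion4: Loose oiled steel splined pinion, 34 mm in diameter, 24 mm high, 70 g, one of four standing in the pail at the start. Origin: its centre; z along its bore. It slides on the pail's wall from a slope of about 12 to 17 degrees.
- spline_sleeve: Bystander: upright splined steel sleeve, 40 mm in diameter, 85 mm high, near the pail. Origin: centre of its underside.
- carton_small: Bystander: parts carton 70 x 90 x 60 mm high, beyond the pail. Origin: centre of its underside.
- filter: Bystander: cream oil-filter can with a red band, 80 mm in diameter, 112 mm high. Origin: centre of its underside.
- bevel_gear: Bystander: dark gear lying flat, 92 mm in diameter, 32 mm high. Origin: centre of its underside.
- carton_left: Bystander: parts carton 110 x 130 x 85 mm high, left of the tray. Origin: centre of its underside.
- wrench: Bystander: wrench 190 mm long lying on the bench. Origin: centre of its underside.
Mind the look-alikes: they are no part of the job. What is shaped like the pail but orange is not meant.

How it is judged:
By the outcome, as a careful person would: the job done as asked, in the order asked, and still so for the second after the job is handed in, with the robot touching nothing.
It also fails if it takes over 72 s, if anything falls off the work surface, if the arm or the gripper's body presses on something with over 40 N, if the wrist force passes 120 N, or if a joint passes its speed limit or range.

## Working session

There is one attempt and no reset: what is moved stays moved. The work goes in short steps, Python scripts to look and compute and a tool call to move; the robot and the scene stay as the last step left them, time stands still between calls to the robot, and variables do not carry over. Pictures are saved under pics/ and viewed, at most 10 in all, crops included, and the job is handed in when it is done.

Besides the shell and the picture viewer there is one more tool, called after "Call:" as name(argument=value, ...), one argument or row to a line, values as JSON. send_rows: Moves the arm, as the interface text tells. Its arguments: {"type":"object","properties":{"motion":{"type":"array"},"claw":{"type":"number"},"force":{"type":"number"}},"required":["motion"]}

```bash
mkdir -p pics; cat > h.py <<'E'
import numpy as np, cv2
from plant import manip
from scipy.spatial.transform import Rotation as R
def grab(c):
    m=manip.camera_model(c); im,d=manip.grab_frame(c); return m,im,d
def cloud(m,d):
    v,u=np.nonzero(d>0); K=np.array(m["K"],float)
    p=cv2.undistortPoints(np.c_[u,v].astype(float).reshape(-1,1,2),K,np.array(m["dist"],float)).reshape(-1,2)
    z=d[v,u]; c=np.c_[p*z[:,None],z]
    Rm=cv2.Rodrigues(np.array(m["rvec"],float))[0]
    W=np.full(d.shape+(3,),np.nan); W[v,u]=(c-np.array(m["tvec"]).ravel())@Rm; return W
E
python3 - <<'E'
from h import *
print(manip.state())
for c in("top","scene"):
    m,im,d=grab(c); W=cloud(m,d); np.save(c+".npy",W); cv2.imwrite(f"pics/{c}0.png",im)
    for l in("pail","tip_bar","bail_grip","tray"):
        for r in manip.search_frame(c,l)[:3]: print(c,l,r)
E
```

```text
{'clock': 0.0, 'joint_pos': array([-1.37211531e+00,  8.79653749e-02,  1.37223331e+00, -4.64108873e-05,
        1.68359896e+00, -1.03084409e-01]), 'joint_vel': array([-4.05254152e-06,  1.26724577e-04, -5.80355754e-04, -7.13939868e-04,
        1.80463115e-03, -2.58981716e-04]), 'effort': array([-2.35715379e-04, -3.40187824e+01, -3.02426183e+01,  7.16951396e-02,
        3.31080216e-02, -1.73124267e-04]), 'tcp_pos': array([ 163.32634989, -524.53656752,  168.60922484]), 'tool_rot': array([-3.10372627e+00, -4.71876778e-01,  2.37689683e-04]), 'ft_force': array([ 0.78163688, -0.24973737,  0.26594836]), 'wrist_torque': array([0.00633093, 0.02013276, 0.02677716]), 'grip_force': 0.0, 'gripper_width': 93.8967680750953}
top pail {'rect': [162.3, 204.5, 211.4, 258.8], 'p': 0.97}
top pail {'rect': [305.2, 230.6, 358.6, 283.8], 'p': 0.95}
top tip_bar {'rect': [160.6, 202.4, 210.6, 258.2], 'p': 0.83}
top tip_bar {'rect': [307.8, 154.7, 365.7, 212.0], 'p': 0.74}
top tip_bar {'rect': [303.8, 227.4, 361.6, 280.7], 'p': 0.68}
top bail_grip {'rect': [320.3, 165.4, 363.3, 183.9], 'p': 0.74}
top bail_grip {'rect': [326.5, 246.9, 352.2, 276.7], 'p': 0.69}
top bail_grip {'rect': [164.1, 231.9, 203.2, 239.9], 'p': 0.64}
top tray {'rect': [174.7, 93.6, 283.7, 177.6], 'p': 0.62}
scene pail {'rect': [257.8, 119.6, 299.6, 176.2], 'p': 0.84}
scene pail {'rect': [306.9, 202.7, 375.7, 279.8], 'p': 0.64}
scene pail {'rect': [189.8, 134.5, 243.9, 195.9], 'p': 0.62}
scene tip_bar {'rect': [257.8, 115.0, 300.2, 177.1], 'p': 0.88}
scene tip_bar {'rect': [303.3, 203.1, 377.1, 281.4], 'p': 0.74}
scene tip_bar {'rect': [191.4, 133.0, 236.5, 195.5], 'p': 0.71}
scene bail_grip {'rect': [342.0, 201.8, 360.7, 259.6], 'p': 0.77}
scene bail_grip {'rect': [212.1, 133.4, 217.3, 150.3], 'p': 0.51}
scene tray {'rect': [144.5, 217.1, 282.9, 350.3], 'p': 0.65}
```

```bash
python3 - <<'E'
from h import *
t=cv2.imread("pics/top0.png"); 
cv2.imwrite("pics/top1.png",cv2.resize(t[70:310,120:420],None,fx=2.5,fy=2.5,interpolation=cv2.INTER_CUBIC))
W=np.load("top.npy")
for u,v in((187,232),(332,257),(337,183),(229,136)): print(u,v,np.round(W[v,u]))
E
```

```text
187 232 [367. 236.   2.]
332 257 [ 273. -263.    8.]
337 183 [ 526. -286.   32.]
229 136 [705.  87.   5.]
```

View pics/top1.png

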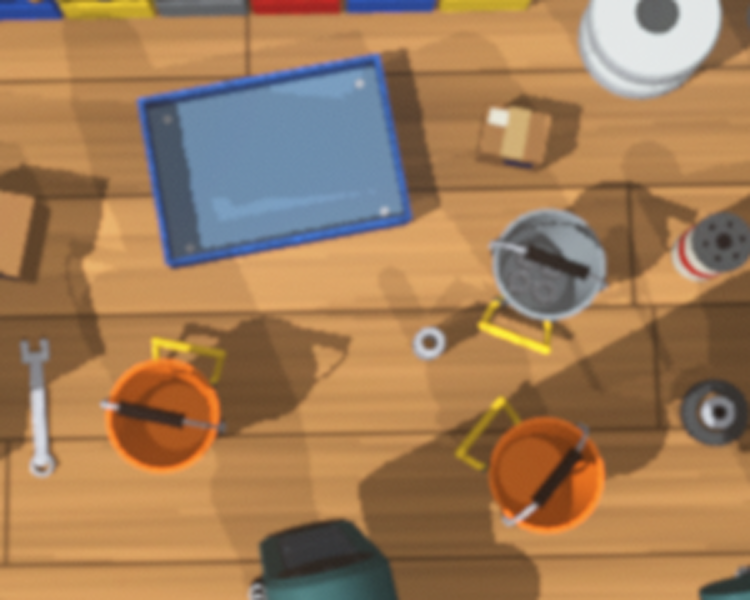

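View pics/scene0.png

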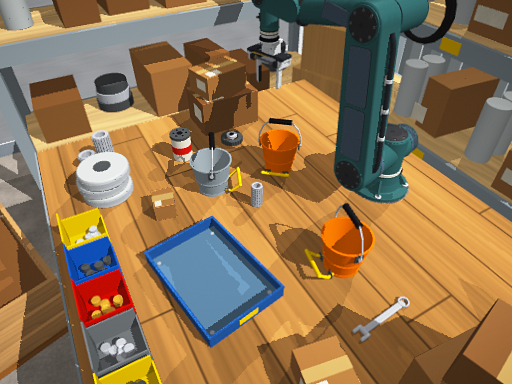

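The galvanised pail is at top px (340,175), scene px (212,170), with its tip grip at (325,203). The two orange look-alikes are at top px (187,235) and (332,257) and are not meant. The crop already shows the grey colour, pinions inside and the yellow loop. The tray is at (229,136).

```bash
cat >> h.py <<'E'
def circ(P):
    from scipy.optimize import least_squares
    return least_squares(lambda q:np.hypot(P[:,0]-q[0],P[:,1]-q[1])-q[2],[*P[:,:2].mean(0),70],loss="soft_l1").x
E
python3 - <<'E'
from h import *
for c,b in(("top",[300,145,375,225]),("scene",[180,120,260,205])):
    W=np.load(c+".npy"); im=cv2.imread(f"pics/{c}0.png"); hsv=cv2.cvtColor(im,cv2.COLOR_BGR2HSV)
    s=np.s_[b[1]:b[3],b[0]:b[2]]; w=W[s].reshape(-1,3); h=hsv[s].reshape(-1,3)
    near=np.hypot(w[:,0]-520,w[:,1]+290)<130
    rim=near&(w[:,2]>112)&(w[:,2]<130)&(h[:,2]>70)
    print(c,"rim",circ(w[rim]),rim.sum(),np.percentile(w[rim][:,2],[50,95]))
    y=near&(h[:,0]>18)&(h[:,0]<33)&(h[:,1]>170)&(h[:,2]>120)&(w[:,2]>30)&(w[:,2]<60)
    print("yel",y.sum(),w[y].mean(0), w[y].min(0),w[y].max(0))
    r=cv2.fitLine(w[y][:,:2].astype(np.float32),2,0,.01,.01).ravel(); print(r)
    k=near&(w[:,2]>150); 
    print("bail all",k.sum(),w[k].mean(0)); g=k&(h[:,2]<60)
    print("grip",g.sum(),w[g].mean(0),w[g].max(0)[2],cv2.fitLine(w[g][:,:2].astype(np.float32),2,0,.01,.01).ravel())
# tray
for c in("top","scene"):
    W=np.load(c+".npy"); im=cv2.imread(f"pics/{c}0.png"); hsv=cv2.cvtColor(im,cv2.COLOR_BGR2HSV)
    k=(W[...,2]>38)&(W[...,2]<52)&(abs(hsv[...,0].astype(int)-110)<14)&(hsv[...,1]>120)&(W[...,0]>480)&(W[...,0]<860)&(abs(W[...,1]-80)<230)
    p=W[k][:,:2].astype(np.float32); r=cv2.minAreaRect(p); print(c,k.sum(),r,cv2.boxPoints(r))
W=np.load("top.npy")
def obj(u,v): return np.round(W[v,u])
for n,(u,v) in dict(sleeve=(292,207),carton=(326,124),filter=(409,166),gear=(405,232),car_left=(125,160)).items(): print(n,obj(u,v))
m=manip.camera_model("top");print(m["tvec"],m["rvec"])
E
```

```text
top rim [ 539.50932272 -276.47930975   68.77388847] 341 [123.87313883 128.68501778]
yel 119 [ 453.89627843 -241.21380922   42.9201199 ] [ 431.78070054 -290.9007886    30.09361923] [ 485.86546666 -193.46830745   52.60425857]
[ 3.7081239e-01  9.2870778e-01  4.5389627e+02 -2.4121381e+02]
bail all 189 [ 530.47412841 -272.14756443  203.92701373]
grip 93 [ 528.73937452 -273.6682451   209.05371822] 216.76285103946088 [ 3.9366466e-01  9.1925412e-01  5.2873938e+02 -2.7366824e+02]
scene rim [ 538.93959365 -273.70205689   68.63334799] 331 [122.61675322 127.54632006]
yel 80 [ 454.49414718 -234.95518598   42.5802482 ] [ 427.9287362  -286.27904069   30.85069325] [ 482.71284912 -189.0459311    48.94457335]
[ 3.8563254e-01  9.2265242e-01  4.5449414e+02 -2.3495518e+02]
bail all 122 [ 536.66490477 -254.38561954  200.50529745]
grip 89 [ 531.26388011 -266.23950181  207.67907658] 213.14830346787159 [ 3.7180501e-01  9.2831087e-01  5.3126385e+02 -2.6623950e+02]
top 543 ((706.8731689453125, 83.16820526123047), (241.62672424316406, 341.7572937011719), 9.763785362243652) [[ 558.831    231.08339]
 [ 616.7885  -105.72365]
 [ 854.91534  -64.74698]
 [ 796.9578   272.06006]]
scene 1162 ((707.0132446289062, 85.7962875366211), (244.06265258789062, 348.9239807128906), 9.502815246582031) [[ 557.8535    237.71733 ]
 [ 615.4595   -106.41853 ]
 [ 856.173     -66.124756]
 [ 798.567     278.0111  ]]
sleeve [ 448. -131.    2.]
carton [ 728. -252.   59.]
filter [ 567. -509.  116.]
gear [ 354. -509.   36.]
car_left [611. 433.  82.]
[  -7.235845    511.55572548 1496.81447375] [ 2.13710013 -2.17471997  0.11993661]
```

```bash
cat >> h.py <<'E'
def plan(target,pailyaw_deg=None):
    s=manip.state(); T=R.from_rotvec(s["tool_rot"]); M=T.as_matrix()
    print("clk",round(s["clock"],2),"tcp",np.round(s["tcp_pos"],1),"F",np.round(s["ft_force"],1),"w",round(float(s["gripper_width"]),1),"g",round(float(s["grip_force"]),1),"tilt",round(np.degrees(np.arccos(-M[2,2])),2),"J",np.round(s["joint_pos"],2))
    ya=np.degrees(np.arctan2(M[1,1],M[0,1])); print("tool y heading",ya)
    if pailyaw_deg is not None:
        d=(pailyaw_deg-ya+90)%180-90; print("tool yaw rad",-np.radians(d))
        M=R.from_euler("z",d,degrees=True).as_matrix()@M
    print("delta cm in tool axes (after yaw)",np.round(M.T@(np.array(target,float)-s["tcp_pos"])/10,2))
E
python3 - <<'E'
from h import *
plan([530,-271,300],-22.5)
E
```

```text
clk 0.5 tcp [ 163.5 -525.2  169.8] F [-0.2 -0.7  0.7] w 94.1 g 0.0 tilt 0.0 J [-1.37  0.09  1.37 -0.    1.68 -0.1 ]
tool y heading -72.71038987540136
tool yaw rad -0.8763366220357789
delta cm in tool axes (after yaw) [ 37.51  24.14 -13.02]
```

Call:
send_rows(
  motion=[
    [[0,0,-2.6],-0.146],
    [[0,0,-2.6],-0.146],
    [[0,0,-2.6],-0.146],
    [[0,0,-2.6],-0.146],
    [[0,0,-2.6],-0.146],
    [[0,0,0],-0.146],
    [[3.7,2.4,0],0],
    [[3.7,2.4,0],0],
  ],
  claw=1,
)

```text
clock: 1.3
tcp_pos: [236.2, -475.2, 299.7]
tool_rot: [2.615, 1.741, 0.0]
ft_force: [0.7, 0.1, 1.0]
gripper_width: 93.9
grip_force: 0.0
```

Call:
send_rows(
  motion=[
    [[3.7,2.4,0],0],
    [[3.7,2.4,0],0],
    [[3.7,2.4,0],0],
    [[3.7,2.4,0],0],
    [[3.7,2.4,0],0],
    [[3.7,2.4,0],0],
    [[3.7,2.4,0],0],
    [[0,0,0],0],
  ],
)

```text
clock: 2.1
tcp_pos: [494.0, -296.7, 298.8]
tool_rot: [-2.605, -1.753, -0.002]
ft_force: [0.2, 0.1, -0.6]
gripper_width: 93.9
grip_force: 0.0
```

```bash
python3 - <<'E'
from h import *
plan([530,-271,185],-22.5)
m,im,d=grab("wrist"); W=cloud(m,d); cv2.imwrite("pics/w1.png",im)
h=cv2.cvtColor(im,cv2.COLOR_BGR2HSV)
k=(W[...,2]>195)&(W[...,2]<230)&(np.hypot(W[...,0]-530,W[...,1]+271)<70)&(h[...,2]<70)
w=W[k];print(k.sum(),w.mean(0),w.min(0),w.max(0),cv2.fitLine(w[:,:2].astype(np.float32),2,0,.01,.01).ravel())
E
```

```text
clk 2.1 tcp [ 494.  -296.7  298.8] F [ 0.2  0.1 -0.6] w 93.9 g 0.0 tilt 0.12 J [-0.64  0.16  1.04  0.    1.95 -0.25]
tool y heading -22.10510078234348
tool yaw rad 0.006892291561655923
delta cm in tool axes (after yaw) [ 3.73  2.35 11.38]
1778 [ 528.11031376 -271.44359882  209.05509793] [ 504.83494632 -311.56824854  200.31981295] [ 551.75198801 -233.12311716  213.60664453] [ 3.8218346e-01  9.2408645e-01  5.2811029e+02 -2.7144360e+02]
```

View pics/w1.png

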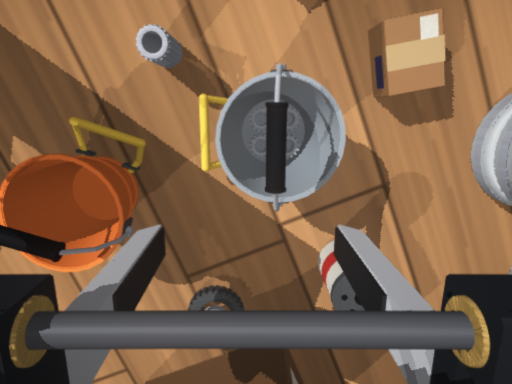

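The wrist view shows the galvanised pail at (280,135) with four pinions inside. The black bail sleeve is at (276,147) and the yellow grip at (210,130). This confirms the target, so I go down on the sleeve.

Call:
send_rows(
  motion=[
    [[1.9,1.1,0],0],
    [[1.8,1.1,1],0],
    [[0,0,2.5],0],
    [[0,0,2.5],0],
    [[0,0,2.5],0],
    [[0,0,1.9],0],
    [[0,0,1.0],0],
    [[0,0,0],0],
  ],
  claw=1,
)

```text
clock: 2.95
tcp_pos: [523.5, -275.0, 184.2]
tool_rot: [-2.612, -1.741, 0.003]
ft_force: [-0.5, 0.1, -0.0]
gripper_width: 93.9
grip_force: 0.0
```

Call:
send_rows(
  motion=[
    [[0,0,0],0],
    [[0,0,0],0],
    [[0,0,0],0],
    [[0,0,0],0],
    [[0,0,0],0],
    [[0,0,0],0],
    [[0,0,0],0],
    [[0,0,0],0],
  ],
  claw=-1,
  force=40,
)

```text
clock: 3.75
tcp_pos: [525.0, -274.5, 185.7]
tool_rot: [2.612, 1.745, -0.0]
ft_force: [0.0, -0.4, -0.5]
gripper_width: 33.3
grip_force: 0.0
```

Call:
send_rows(
  motion=[
    [[0,0,0],0],
    [[0,0,0],0],
    [[0,0,0],0],
    [[0,0,0],0],
    [[0,0,0],0],
    [[0,0,-0.3],0],
    [[0,0,-0.7],0],
    [[0,0,-1],0],
  ],
)

```text
clock: 4.55
tcp_pos: [524.8, -274.4, 206.1]
tool_rot: [-2.612, -1.745, 0.001]
ft_force: [-1.1, 0.4, 0.1]
gripper_width: 0.5
grip_force: 0.0
```

Call:
send_rows(
  motion=[
    [[0,0,-1.5],0],
    [[0,0,-1.5],0],
    [[0,0,-1.5],0],
    [[0,0,-1.5],0],
    [[0,0,-1.5],0],
    [[0,0,-1.5],0],
    [[0,0,-1],0],
    [[0,0,-0.5],0],
  ],
)

```text
clock: 5.35
tcp_pos: [525.4, -274.8, 313.2]
tool_rot: [2.61, 1.743, 0.002]
ft_force: [-0.2, 0.4, -1.0]
gripper_width: 0.5
grip_force: 0.0
```

```bash
python3 - <<'E'
from h import *
plan([522,53,300],9.7)
E
```

```text
clk 5.35 tcp [ 525.4 -274.8  313.2] F [-0.2  0.4 -1. ] w 0.5 g 0.0 tilt 0.19 J [-0.58  0.2   0.96 -0.    1.98 -0.18]
tool y heading -22.517768459459905
tool yaw rad -0.5623061372627566
delta cm in tool axes (after yaw) [32.37  5.18  1.31]
```

```bash
python3 - <<'E'
from h import *
s=manip.state()["tcp_pos"]
m,im,d=grab("wrist"); W=cloud(m,d); cv2.imwrite("pics/w2.png",im)
h=cv2.cvtColor(im,cv2.COLOR_BGR2HSV)
k=(W[...,2]>130)&(W[...,2]<230)&(np.hypot(W[...,0]-530,W[...,1]+271)<110)&(h[...,2]<70)
w=W[k];print(k.sum(),np.median(w,0),w.min(0),w.max(0))
E
```

```text
1520 [ 529.25410367 -269.40480341  209.73610147] [ 505.58964668 -311.56716865  196.01360046] [ 551.43414213 -232.71692427  213.16022887]
```

View pics/w2.png

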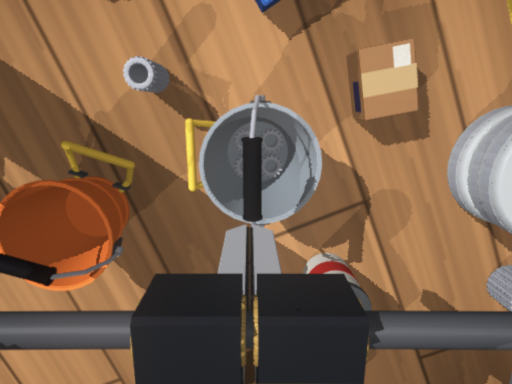

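```bash
python3 - <<'E'
from h import *
s=manip.state(); M=R.from_rotvec(s["tool_rot"]).as_matrix(); t=s["tcp_pos"]
m=manip.camera_model("wrist"); im,d=manip.grab_frame("wrist"); W=cloud(m,d)
pr=lambda P:cv2.projectPoints(np.array([P],float),np.array(m["rvec"],float),np.array(m["tvec"],float),np.array(m["K"],float),np.array(m["dist"],float))[0].ravel()
print("tcp",pr(t),"grasp",pr(t-19*M[:,2]),"sleeve",pr([529,-270,203]))
for v in range(215,280,6): print(v,[np.round(W[v,u]).tolist() for u in(238,250,262)])
print(m["tvec"],-cv2.Rodrigues(np.array(m["rvec"]))[0].T@np.array(m["tvec"]).ravel())
E
```

```text
tcp [251.22570521 219.11957105] grasp [251.40557076 229.28928808] sleeve [251.69233754 176.29401705]
215 [[490.0, -324.0, 125.0], [514.0, -303.0, 211.0], [523.0, -310.0, 203.0]]
221 [[467.0, -369.0, 2.0], [511.0, -308.0, 213.0], [514.0, -342.0, 126.0]]
227 [[522.0, -263.0, 353.0], [480.0, -386.0, 1.0], [534.0, -268.0, 354.0]]
233 [[522.0, -263.0, 363.0], [527.0, -267.0, 358.0], [534.0, -268.0, 362.0]]
239 [[522.0, -264.0, 370.0], [527.0, -267.0, 367.0], [533.0, -268.0, 371.0]]
245 [[523.0, -263.0, 378.0], [527.0, -267.0, 374.0], [533.0, -268.0, 377.0]]
251 [[523.0, -264.0, 385.0], [528.0, -267.0, 382.0], [533.0, -268.0, 385.0]]
257 [[523.0, -264.0, 390.0], [527.0, -269.0, 384.0], [533.0, -268.0, 391.0]]
263 [[523.0, -263.0, 398.0], [526.0, -271.0, 385.0], [532.0, -268.0, 396.0]]
269 [[523.0, -264.0, 402.0], [525.0, -274.0, 385.0], [532.0, -267.0, 403.0]]
275 [[534.0, -242.0, 453.0], [524.0, -276.0, 386.0], [540.0, -244.0, 453.0]]
[-590.39574897 -113.05803987  514.84048345] [ 551.79579252 -206.07741438  528.64306183]
```

```bash
python3 - <<'E'
from h import *
plan([529,-271,147],-22.5)
E
```

```text
clk 5.45 tcp [ 525.3 -274.7  312. ] F [-0.3  1.  -0.4] w 0.3 g 0.0 tilt 0.12 J [-0.58  0.2   0.96 -0.    1.98 -0.18]
tool y heading -22.516928664585866
tool yaw rad -0.00029546093498905335
delta cm in tool axes (after yaw) [ 0.49  0.17 16.5 ]
```

Call:
send_rows(
  motion=[
    [[0,0,0],0],
    [[0,0,0],0],
    [[0,0,0],0],
    [[0,0,0],0],
    [[0,0,0],0],
    [[0.2,0.2,0],0],
    [[0,0,2],0],
    [[0,0,2.5],0],
  ],
  claw=1,
)

```text
clock: 6.25
tcp_pos: [528.6, -273.8, 267.0]
tool_rot: [2.609, 1.743, 0.003]
ft_force: [0.2, 0.1, -0.3]
gripper_width: 61.0
grip_force: 0.0
```

Call:
send_rows(
  motion=[
    [[0,0,2.0],0],
    [[0,0,2],0],
    [[0,0,2],0],
    [[0,0,2],0],
    [[0,0,2],0],
    [[0,0,1.5],0],
    [[0,0,0.6],0],
    [[0,0,0],0],
  ],
)

```text
clock: 7.05
tcp_pos: [527.3, -273.1, 143.9]
tool_rot: [-2.611, -1.744, 0.001]
ft_force: [-0.5, -0.7, 0.1]
gripper_width: 94.1
grip_force: 0.0
```

Call:
send_rows(
  motion=[
    [[0,0,0],0],
    [[0,0,0],0],
    [[0,0,0],0],
    [[0,0,0],0],
    [[0,0,0],0],
    [[0,0,0],0],
    [[0,0,0],0],
    [[0,0,0],0],
  ],
  claw=-1,
)

```text
clock: 7.85
tcp_pos: [527.6, -273.4, 144.8]
tool_rot: [2.612, 1.745, -0.0]
ft_force: [0.3, 0.1, 0.3]
gripper_width: 33.5
grip_force: 0.0
```

Call:
send_rows(
  motion=[
    [[0,0,0],0],
    [[0,0,0],0],
    [[0,0,0],0],
    [[0,0,0],0],
    [[0,0,0],0],
    [[0,0,0],0],
    [[0,0,0],0],
    [[0,0,0],0],
  ],
)

```text
clock: 8.65
tcp_pos: [527.7, -273.4, 144.7]
tool_rot: [2.612, 1.745, 0.0]
ft_force: [0.1, -1.3, -1.5]
gripper_width: 17.1
grip_force: 40.0
```

The sleeve is held. The fingertips really end about 39 mm short of the reported TCP, so I allow for that from here on. Lifting now.

Call:
send_rows(
  motion=[
    [[0,0,-0.3],0],
    [[0,0,-0.7],0],
    [[0,0,-1.2],0],
    [[0,0,-1.6],0],
    [[0,0,-1.6],0],
    [[0,0,-1.6],0],
    [[0,0,-1.6],0],
    [[0,0,-1.6],0],
  ],
  force=50,
)

```text
clock: 9.45
tcp_pos: [527.4, -273.3, 247.7]
tool_rot: [-2.612, -1.745, 0.001]
ft_force: [0.1, -0.3, -8.4]
gripper_width: 16.6
grip_force: 50.0
```

Call:
send_rows(
  motion=[
    [[0,0,-1.2],-0.02],
    [[0,0,-0.7],-0.04],
    [[0,0,-0.3],-0.06],
    [[0,0,0],-0.06],
    [[0,0,0],-0.06],
    [[0,0,0],-0.06],
    [[0,0,0],-0.06],
    [[0,0,0],-0.06],
  ],
)

```text
clock: 10.25
tcp_pos: [527.5, -273.3, 268.8]
tool_rot: [-2.187, -2.254, 0.0]
ft_force: [0.4, -0.2, -7.7]
gripper_width: 16.7
grip_force: 50.0
```

```bash
python3 - <<'E'
from h import *
plan([522,53,265],9.7)
m,im,d=grab("wrist"); W=cloud(m,d)
t=manip.state()["tcp_pos"]
h=cv2.cvtColor(im,cv2.COLOR_BGR2HSV)
n=np.hypot(W[...,0]-t[0],W[...,1]-t[1])<100
w=W[n&(W[...,2]>210)&(W[...,2]<262)&(h[...,1]<90)&(h[...,2]>70)]; print(np.percentile(w[:,2],[5,50,95]))
print(np.median(W[n],0))
E
```

```text
clk 10.25 tcp [ 527.5 -273.3  268.8] F [ 0.4 -0.2 -7.7] w 16.7 g 50.0 tilt 0.04 J [-0.57  0.19  1.06 -0.    1.89 -0.6 ]
tool y heading 1.732866585343257
tool yaw rad -0.1390527100314188
delta cm in tool axes (after yaw) [32.26  4.96  0.39]
[213.99340801 241.82488109 251.14981603]
[ 528.85293956 -247.02580202  396.87274938]
```

Call:
send_rows(
  motion=[
    [[0.3,0,0],-0.046],
    [[0.8,0.1,0],-0.046],
    [[1.3,0.2,0],-0.047],
    [[1.8,0.3,0],0],
    [[2.0,0.3,0],0],
    [[2.0,0.3,0],0],
    [[2.0,0.3,0],0],
    [[2.0,0.3,0],0],
  ],
)

```text
clock: 11.1
tcp_pos: [526.7, -147.8, 269.1]
tool_rot: [-2.029, -2.398, -0.001]
ft_force: [0.1, -0.1, -6.8]
gripper_width: 16.6
grip_force: 50.0
```

Call:
send_rows(
  motion=[
    [[2.0,0.3,0],0],
    [[2.0,0.3,0],0],
    [[2.0,0.3,0],0],
    [[2.0,0.3,0],0],
    [[2.0,0.3,0],0],
    [[1.5,0.3,0],0],
    [[1.0,0.2,0],0],
    [[0.5,0.1,0],0],
  ],
)

```text
clock: 11.9
tcp_pos: [526.1, -17.1, 268.9]
tool_rot: [2.028, 2.399, 0.0]
ft_force: [-0.0, -0.2, -7.7]
gripper_width: 16.8
grip_force: 50.0
```

```bash
python3 - <<'E'
from h import *
plan([522,53,265],9.7)
E
```

```text
clk 11.9 tcp [526.1 -17.1 268.9] F [-0.  -0.2 -7.7] w 16.8 g 50.0 tilt 0.01 J [-0.14  0.04  1.23 -0.    1.88 -0.31]
tool y heading 9.579228723635488
tool yaw rad -0.0021078564143966667
delta cm in tool axes (after yaw) [6.98 0.78 0.39]
```

Call:
send_rows(
  motion=[
    [[0.6,0,0],0],
    [[1.2,0.1,0],0],
    [[1.5,0.1,0],0],
    [[1.5,0.1,0],0],
    [[1.2,0.1,0.5],0],
    [[0.7,0,1.0],0],
    [[0.3,0,1.5],0],
    [[0,0,1.5],0],
  ],
)

```text
clock: 12.7
tcp_pos: [518.2, 52.1, 222.4]
tool_rot: [-2.028, -2.399, 0.001]
ft_force: [0.3, 0.4, -8.3]
gripper_width: 17.0
grip_force: 50.0
```

Call:
send_rows(
  motion=[
    [[0,0,1.2],0],
    [[0,0,1.0],0],
    [[0,0,0.6],0],
    [[0,0,0.3],0],
    [[0,0,0],0],
    [[0,0,0],0],
    [[0,0,0],0],
    [[0,0,0],0],
  ],
)

```text
clock: 13.5
tcp_pos: [519.0, 51.2, 193.4]
tool_rot: [2.029, 2.397, 0.001]
ft_force: [-0.0, -0.0, -8.0]
gripper_width: 16.9
grip_force: 50.0
```

```bash
python3 - <<'E'
from h import *
plan([522,53,147],9.7)
for c in("scene","top"):
    m,im,d=grab(c); W=cloud(m,d); h=cv2.cvtColor(im,cv2.COLOR_BGR2HSV); cv2.imwrite(f"pics/{c}2.png",im)
    y=(np.hypot(W[...,0]-440,W[...,1]-38)<75)&(h[...,0]>18)&(h[...,0]<33)&(h[...,1]>150)&(h[...,2]>100)&(W[...,2]>40)
    w=W[y]; print(c,"yel",y.sum(),w.mean(0) if len(w) else 0,np.percentile(w[:,2],[10,90]) if len(w) else 0, cv2.fitLine(w[:,:2].astype(np.float32),2,0,.01,.01).ravel() if len(w)>5 else 0)
    k=(np.hypot(W[...,0]-522,W[...,1]-50)<100)&(W[...,2]>100)&(W[...,2]<215)&(h[...,1]<80)&(h[...,2]>60)
    w=W[k]; print(k.sum()); z=np.histogram(w[:,2],bins=np.arange(100,220,5)); print(z[0])
    np.save(c+"2.npy",W)
E
```

```text
clk 13.5 tcp [519.   51.2 193.4] F [-0. -0. -8.] w 16.9 g 50.0 tilt 0.07 J [-0.01  0.02  1.4  -0.    1.73 -0.18]
tool y heading 9.505878900564305
tool yaw rad -0.0033880523327441104
delta cm in tool axes (after yaw) [0.13 0.32 4.64]
scene yel 125 [451.24542988  76.55182509 111.46161817] [ 64.54348799 341.43811354] [9.9955136e-01 2.9951373e-02 4.5124542e+02 7.6551826e+01]
1684
[ 57 122  99  87  92  86 100  98  95 108 101 120 114  83 212  77   4   6
   4   5   6   3   5]
top yel 114 [443.5565919   38.70513662  87.66816035] [75.02510299 96.11060314] [ 2.6763809e-01 -9.6351951e-01  4.4355658e+02  3.8705135e+01]
269
[ 4 10  8  7  9 14 10 10 15 12 14 14 18 21 67 28  1  0  1  2  1  2  1]
```

```bash
python3 - <<'E'
from h import *
for c in("scene","top"):
    W=np.load(c+"2.npy"); h=cv2.cvtColor(cv2.imread(f"pics/{c}2.png"),cv2.COLOR_BGR2HSV)
    k=(np.hypot(W[...,0]-522,W[...,1]-50)<100)&(W[...,2]>167)&(W[...,2]<180)&(h[...,1]<90)&(h[...,2]>60)
    w=W[k]; q=circ(w); print(c,len(w),q,np.percentile(w[:,2],[50,95]))
    A=np.c_[w[:,:2]-q[:2],np.ones(len(w))]; print("plane",np.linalg.lstsq(A,w[:,2],rcond=None)[0])
    y=(np.hypot(W[...,0]-428,W[...,1]-36)<60)&(h[...,0]>18)&(h[...,0]<33)&(h[...,1]>150)&(h[...,2]>100)&(W[...,2]>78)&(W[...,2]<105)
    w=W[y]; r=cv2.minAreaRect(w[:,:2].astype(np.float32)); print("yel",len(w),w.mean(0),w.min(0),w.max(0))
    ex=np.array([.986,.168]); print("to edge",(np.array([588.7,64])-q[:2])@ex, "yel along x",np.percentile((w[:,:2]-q[:2])@ex,[5,25,50,75]))
E
```

```text
scene 338 [530.78200075  56.83436287  69.2949384 ] [173.13090926 176.32217963]
plane [1.04108549e-02 6.61984111e-03 1.72945213e+02]
yel 68 [435.23958123  72.93871181  89.89754771] [424.16592036  41.95880517  78.06782036] [448.24741061  90.88372048  96.22213255]
to edge 58.31097430167271 yel along x [-99.49260231 -94.92478324 -91.86906771 -89.30528881]
top 112 [531.74056724  53.222975    69.35370648] [172.97056215 177.01016017]
plane [-1.11318588e-02 -4.22413700e-03  1.72752662e+02]
yel 98 [439.57735487  42.44363589  90.41785809] [425.15095115 -13.08671726  78.17003452] [471.1601845   86.91683658  98.69191216]
to edge 57.97254090547742 yel along x [-99.77870773 -97.50967866 -94.08900217 -89.95908433]
```

Call:
send_rows(
  motion=[
    [[0,-0.25,0],0],
    [[0,-0.3,0],0],
    [[0,-0.2,0.4],0],
    [[0,0,0.9],0],
    [[0,0,1.0],0],
    [[0,0,0.9],0],
    [[0,0,0.6],0],
    [[0,0,0.2],0],
  ],
)

```text
clock: 14.4
tcp_pos: [510.4, 50.1, 151.1]
tool_rot: [-2.028, -2.396, 0.003]
ft_force: [-0.9, -0.1, -7.2]
gripper_width: 16.8
grip_force: 50.0
```

Call:
send_rows(
  motion=[
    [[0,0,0.1],0],
    [[0,0,0.1],0],
    [[0,0,0.1],0],
    [[0,0,0.1],0],
    [[0,0,0.1],0],
    [[0,0,0.1],0],
    [[0,0,0.1],0],
    [[0,0,0],0],
  ],
)

```text
clock: 15.2
tcp_pos: [511.1, 50.0, 145.5]
tool_rot: [-2.029, -2.398, 0.001]
ft_force: [1.0, -0.6, -7.8]
gripper_width: 16.7
grip_force: 50.0
```

Call:
send_rows(
  motion=[
    [[0,0,0.1],0],
    [[0,0,0.1],0],
    [[0,0,0.1],0],
    [[0,0,0.1],0],
    [[0,0,0],0],
    [[0,0,0],0],
    [[0,0,0],0],
    [[0,0,0],0],
  ],
)

```text
clock: 16.0
tcp_pos: [512.4, 50.0, 144.6]
tool_rot: [2.027, 2.395, 0.004]
ft_force: [-2.9, -0.0, 3.9]
gripper_width: 16.9
grip_force: 50.0
```

Call:
send_rows(
  motion=[
    [[0,0,-0.05],0],
    [[0,0.6,-0.06],0],
    [[0,0.7,0],0],
    [[0,0.7,0.05],0],
    [[0,0.7,0.1],0],
    [[0,0.7,0.17],0],
    [[0,0.7,0.22],0],
    [[0,0.7,0.29],0],
  ],
  force=5,
)

```text
clock: 16.8
tcp_pos: [558.6, 58.0, 133.4]
tool_rot: [-2.029, -2.397, 0.002]
ft_force: [-1.4, 1.0, 1.3]
gripper_width: 17.6
grip_force: 5.0
```

Call:
send_rows(
  motion=[
    [[0,0.6,0.32],0],
    [[0,0,0],0],
    [[0,0,0],0],
    [[0,0,0],0],
    [[0,0,0],0],
    [[0,0,0],0],
    [[0,0,0],0],
    [[0,0,0],0],
  ],
  claw=0,
)

```text
clock: 17.6
tcp_pos: [564.5, 58.9, 131.5]
tool_rot: [2.029, 2.398, 0.0]
ft_force: [0.8, 0.4, 1.2]
gripper_width: 47.1
grip_force: 0.0
```

Call:
send_rows(
  motion=[
    [[0,0,-0.5],0],
    [[0,0,-1.5],0],
    [[0,0,-2.5],0],
    [[0,0,-3],0],
    [[0,0,-3],0],
    [[0,-3,-3],0],
    [[0,-4,0],0],
    [[0,-4,0],0],
  ],
)

```text
clock: 18.4
tcp_pos: [455.8, 40.6, 269.2]
tool_rot: [2.027, 2.395, 0.004]
ft_force: [-0.6, -0.6, 0.8]
gripper_width: 47.4
grip_force: 0.0
```

```bash
cat > look.py <<'E'
from h import *
import sys
ex=np.array([.986,.168]); ey=np.array([-.168,.986])
for c in sys.argv[2:]:
    m,im,d=grab(c); W=cloud(m,d); h=cv2.cvtColor(im,cv2.COLOR_BGR2HSV); cv2.imwrite(f"pics/{c}{sys.argv[1]}.png",im); np.save(f"{c}{sys.argv[1]}.npy",W)
    k=(np.hypot(W[...,0]-522,W[...,1]-53)<90)&(W[...,2]>117)&(W[...,2]<130)&(h[...,1]<90)&(h[...,2]>60)
    w=W[k]; q=circ(w); print(c,len(w),q,np.percentile(w[:,2],[50,95]),"to edge",(np.array([588.7,64])-q[:2])@ex)
    y=(np.hypot(W[...,0]-428,W[...,1]-36)<60)&(h[...,0]>18)&(h[...,0]<33)&(h[...,1]>150)&(h[...,2]>100)&(W[...,2]>36)&(W[...,2]<58)
    w=W[y]; l=w[:,:2]-q[:2]; a=l@ex; b=w[a<np.percentile(a,40)+0]; 
    print("yel",len(w),w.mean(0),"z",np.percentile(w[:,2],[50,90]),"along x",np.percentile(a,[2,10,25,50]),"y ext",np.percentile(l@ey,[2,98]))
    f=cv2.fitLine(w[a<-85][:,:2].astype(np.float32),2,0,.01,.01).ravel(); print("bar line",f, "yaw",np.degrees(np.arctan(-f[0]/f[1])))
    g=(np.hypot(W[...,0]-540,W[...,1]-53)<110)&(W[...,2]>135)&(W[...,2]<215)&(h[...,2]<60); print("bail",g.sum(),np.median(W[g],0) if g.any() else 0)
E
python3 look.py 3 wrist top scene; python3 -c "
from h import *
plan([430,37,200],9.7)"
```

```text
wrist 2324 [521.37112198  53.72190018  68.14873073] [125.77535439 127.65630237] to edge 68.11299450005149
yel 749 [429.42432533  39.24295539  44.99730021] z [45.54604627 47.12958956] along x [-99.2342492  -98.32102234 -96.26352786 -93.34237322] y ext [-48.35014669  48.23761601]
bar line [ 1.6568714e-01 -9.8617834e-01  4.2902808e+02  3.9078602e+01] yaw 9.537154
bail 1952 [558.35610218  61.96124244 201.08608016]
top 14 [539.39883386  25.61254199  48.58731731] [121.78104079 128.09459322] to edge 55.06004276346127
yel 7 [439.30158147 -10.51934251  43.74972404] z [43.64957331 47.21441411] along x [-109.70061691 -108.52512569 -107.21372319 -104.76278851] y ext [-21.45898959 -16.37723142]
bar line [ 9.9002850e-01 -1.4086722e-01  4.3930157e+02 -1.0519342e+01] yaw 81.90196
bail 0 0
scene 369 [524.2554134   56.07285735  69.26977198] [124.59910419 127.90303405] to edge 64.87412235749298
yel 55 [426.65478839  69.86247072  42.84561514] z [43.51698466 47.07035969] along x [-101.1156184   -98.28245051  -96.51798912  -93.86540517] y ext [ 6.28299637 48.60730435]
bar line [ 1.5619051e-01 -9.8772693e-01  4.2635638e+02  6.9294228e+01] yaw 8.985848
bail 160 [565.07436626  63.67996849 199.61209005]
clk 18.55 tcp [455.2  40.7 268.8] F [1.1 0.2 0.8] w 47.1 g 0.0 tilt 0.27 J [-0.04 -0.12  1.38 -0.    1.88 -0.2 ]
tool y heading 9.482481411161917
tool yaw rad -0.003796415559516449
delta cm in tool axes (after yaw) [ 0.07 -2.57  6.87]
```

Call:
send_rows(
  motion=[
    [[0,-1.5,0],0],
    [[0,-1.5,0],0],
    [[0,0,3.5],0],
    [[0,0,4],0],
    [[0,0,4],0],
    [[0,0,4],0],
    [[0,0,3],0],
    [[0,0,2],0],
  ],
  claw=-0.49,
)

```text
clock: 19.35
tcp_pos: [426.2, 36.0, 59.0]
tool_rot: [-2.028, -2.396, 0.003]
ft_force: [-0.1, -0.8, -1.0]
gripper_width: 24.2
grip_force: 0.0
```

```bash
python3 -c "
from h import *
plan([424.9,38.1,36],9.5)"
```

```text
clk 19.35 tcp [426.2  36.   59. ] F [-0.1 -0.8 -1. ] w 24.2 g 0.0 tilt 0.17 J [-0.05 -0.14  1.81  0.    1.47 -0.21]
tool y heading 9.511552553065883
tool yaw rad 0.00020163008801102157
delta cm in tool axes (after yaw) [ 0.23 -0.09  2.3 ]
```

Call:
send_rows(
  motion=[
    [[0.2,-0.1,0],0],
    [[0,0,0.7],0],
    [[0,0,0.7],0],
    [[0,0,0.6],0],
    [[0,0,0.3],0],
    [[0,0,0],0],
    [[0,0,0],0],
    [[0,0,0],0],
  ],
)

```text
clock: 20.15
tcp_pos: [425.4, 37.6, 38.8]
tool_rot: [2.029, 2.397, 0.001]
ft_force: [0.5, 0.1, -0.3]
gripper_width: 24.4
grip_force: 0.0
```

```bash
python3 - <<'E'
from h import *
plan([424.9,38.1,-5.5],9.5)
m,im,d=grab("wrist"); W=cloud(m,d); np.save("wrist4.npy",W)
cv2.imwrite("pics/w4.png",cv2.resize(im[120:320,140:400],None,fx=3,fy=3))
h=cv2.cvtColor(im,cv2.COLOR_BGR2HSV)
ex=np.array([np.cos(np.radians(9.5)),np.sin(np.radians(9.5))]); t=manip.state()["tcp_pos"]
y=(h[...,0]>18)&(h[...,0]<33)&(h[...,1]>150)&(h[...,2]>100)&(np.hypot(W[...,0]-428,W[...,1]-38)<60)
w=W[y]; a=(w[:,:2]-t[:2])@ex; b=(w[:,:2]-t[:2])@np.array([-ex[1],ex[0]])
for lo in range(-50,60,10):
    s=(b>lo)&(b<=lo+10); print(lo,s.sum(),np.round(np.percentile(a[s],[5,50,95]),1) if s.sum() else "",np.round(np.percentile(w[s][:,2],95),1) if s.sum() else "")
E
```

```text
clk 20.15 tcp [425.4  37.6  38.8] F [ 0.5  0.1 -0.3] w 24.4 g 0.0 tilt 0.05 J [-0.04 -0.13  1.84 -0.    1.42 -0.21]
tool y heading 9.510260183901755
tool yaw rad 0.0001790739909456479
delta cm in tool axes (after yaw) [ 0.06 -0.05  4.43]
-50 363 [-2.   6.7 15.4] 47.0
-40 271 [-2.   3.9 42.8] 47.3
-30 242 [-2.   3.2  8.6] 47.3
-20 247 [-2.   3.2  8.5] 47.2
-10 277 [-2.1  3.2  9.1] 47.3
0 290 [-2.6  3.1  8.7] 47.2
10 299 [-2.6  3.   8.2] 47.2
20 316 [-2.6  3.   8.7] 47.0
30 523 [-1.9  7.2 50.3] 47.1
40 813 [-1.3 13.3 37.7] 46.5
50 15 [1.  3.  5.7] 43.6
```

View pics/w4.png

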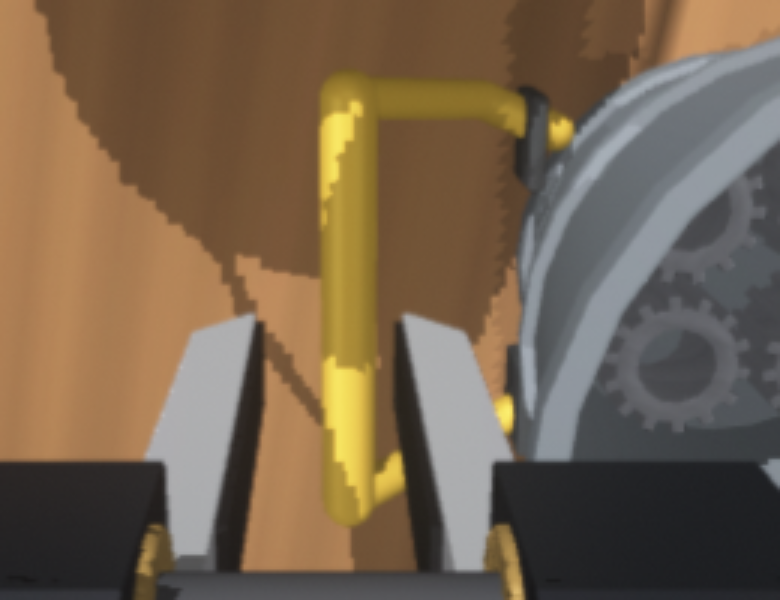

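```bash
python3 - <<'E'
from h import *
W=np.load("wrist4.npy"); s=manip.state(); t=s["tcp_pos"]; M=R.from_rotvec(s["tool_rot"]).as_matrix()
for u in (212,218,222,276,280,286,292,300):
  c=W[222:250,u]; L=(c-t)@M
  i=np.where((np.abs(L[:,0]-8)<5)&(L[:,2]<0))[0]
  if len(i): print(u,222+i[0],np.round(L[i[0]],1),np.round(L[i[-1]],1))
# rim clearance
ex=M[:2,1]; 
k=(W[...,2]>118)&(W[...,2]<130)&(np.hypot(W[...,0]-522,W[...,1]-54)<85); a=(W[k][:,:2]-t[:2])@ex
print("rim min along x",np.percentile(a,[0.2,1,3]))
E
```

```text
212 228 [  9.9 -21.  -41.7] [  9.7 -18.2 -68.9]
218 226 [ 10.2 -18.  -39.5] [  9.9 -15.4 -69.2]
222 225 [ 10.1 -16.  -37.7] [  8.4 -13.9 -66. ]
276 225 [  9.9  13.5 -37.1] [  8.7  11.3 -66.7]
280 226 [  9.7  15.6 -38.2] [ 10.   12.8 -69.7]
286 228 [  9.7  18.5 -41.4] [ 10.   15.6 -69.7]
292 230 [ 10.1  21.2 -45.5] [  9.7  18.4 -68.8]
300 244 [  9.6  22.9 -62.8] [ 10.2  21.9 -69.9]
rim min along x [13.86186215 15.14216918 18.33449908]
```

Call:
send_rows(
  motion=[
    [[0,0,0.4],0],
    [[0,0,0.5],0],
    [[0,0,0.6],0],
    [[0,0,0.6],0],
    [[0,0,0.6],0],
    [[0,0,0.5],0],
    [[0,0,0],0],
    [[0,0,0],0],
  ],
)

```text
clock: 21.0
tcp_pos: [425.1, 37.6, 6.2]
tool_rot: [-2.03, -2.398, 0.0]
ft_force: [0.1, 0.1, -0.3]
gripper_width: 24.0
grip_force: 0.0
```

Call:
send_rows(
  motion=[
    [[0,0,0.2],0],
    [[0,0,0.2],0],
    [[0,0,0.2],0],
    [[0,0,0.2],0],
    [[0,0,0.1],0],
    [[0,0,0],0],
    [[0,0,0],0],
    [[0,0,0],0],
  ],
)

```text
clock: 21.8
tcp_pos: [425.2, 37.6, -2.5]
tool_rot: [2.029, 2.398, 0.0]
ft_force: [-0.1, -0.7, -0.7]
gripper_width: 24.1
grip_force: 0.0
```

Call:
send_rows(
  motion=[
    [[0,0.2,0],0],
    [[0,0.2,0],0],
    [[0,0,0],0],
    [[0,0,0],0],
    [[0,0,0],0],
    [[0,0,0],0],
    [[0,0,0],0],
    [[0,0,0],0],
  ],
  claw=-0.68,
)

```text
clock: 22.6
tcp_pos: [429.0, 38.3, -2.6]
tool_rot: [2.03, 2.398, -0.0]
ft_force: [-0.0, -1.0, -0.2]
gripper_width: 15.3
grip_force: 0.0
```

Call:
send_rows(
  motion=[
    [[0,0,0],0],
    [[0,0,0],0],
    [[0,0,0],0],
    [[0,0,0],0],
    [[0,0,0],0],
    [[0,0,0],0],
    [[0,0,0],0],
    [[0,0,0],0],
  ],
  claw=-1,
  force=25,
)

```text
clock: 23.4
tcp_pos: [429.3, 38.3, -2.6]
tool_rot: [2.029, 2.398, 0.001]
ft_force: [2.1, 0.3, -0.3]
gripper_width: 11.4
grip_force: 25.0
```

```bash
python3 -c "
from h import *
plan([425,37,0],9.7)"
```

```text
clk 23.4 tcp [429.3  38.3  -2.6] F [ 2.1  0.3 -0.3] w 11.4 g 25.0 tilt 0.04 J [-0.04 -0.08  1.89  0.    1.33 -0.21]
tool y heading 9.511066136621512
tool yaw rad -0.0032975179844676183
delta cm in tool axes (after yaw) [-0.06 -0.45 -0.26]
```

```bash
cat > arc.py <<'E'
import numpy as np
def bar(phi,t=None):
    g=np.radians(11.3+phi); u=np.array([np.sin(g),np.cos(g)]); n=np.array([-np.cos(g),np.sin(g)])
    if t is None: t=min(44/max(u[1],.01),70)
    return (11.2-t)*u+148.1*n
if __name__=="__main__":
    P=[np.array([-162.7,-4])]+[np.array([-162.7,-4])+f*(bar(12)-[-162.7,-4]) for f in(.1,.25,.45,.7,1)]
    P+=[bar(p) for p in np.linspace(12,102,36)[1:]]
    P=np.array(P); r=np.round(np.diff(P,axis=0)/10,2)
    for i in range(0,40,8): print([[[0,a,-b],0] for a,b in r[i:i+8].tolist()],P[min(i+8,40)].round())
E
python3 arc.py
```

```text
[[[0, 0.12, -0.29], 0], [[0, 0.18, -0.43], 0], [[0, 0.24, -0.58], 0], [[0, 0.3, -0.72], 0], [[0, 0.36, -0.87], 0], [[0, 0.08, -0.58], 0], [[0, 0.1, -0.57], 0], [[0, 0.11, -0.55], 0]] [-148.   42.]
[[[0, 0.12, -0.53], 0], [[0, 0.13, -0.52], 0], [[0, 0.13, -0.5], 0], [[0, 0.13, -0.48], 0], [[0, 0.12, -0.46], 0], [[0, 0.11, -0.43], 0], [[0, 0.09, -0.41], 0], [[0, 0.12, -0.44], 0]] [-138.   80.]
[[[0, 0.37, -0.61], 0], [[0, 0.4, -0.59], 0], [[0, 0.42, -0.58], 0], [[0, 0.45, -0.56], 0], [[0, 0.47, -0.54], 0], [[0, 0.5, -0.51], 0], [[0, 0.52, -0.49], 0], [[0, 0.54, -0.47], 0]] [-101.  123.]
[[[0, 0.56, -0.44], 0], [[0, 0.58, -0.42], 0], [[0, 0.6, -0.39], 0], [[0, 0.62, -0.36], 0], [[0, 0.63, -0.33], 0], [[0, 0.65, -0.31], 0], [[0, 0.66, -0.28], 0], [[0, 0.67, -0.25], 0]] [-52. 151.]
[[[0, 0.68, -0.22], 0], [[0, 0.69, -0.19], 0], [[0, 0.7, -0.15], 0], [[0, 0.7, -0.12], 0], [[0, 0.71, -0.09], 0], [[0, 0.71, -0.06], 0], [[0, 0.71, -0.03], 0], [[0, 0.72, 0.0], 0]] [  5. 159.]
```

Call:
send_rows(
  motion=[
    [[0,0.1,-0.3],0],
    [[0,0.2,-0.4],0],
    [[0,0.2,-0.6],0],
    [[0,0.3,-0.7],0],
    [[0,0.3,-0.9],0],
    [[0,0.1,-0.6],0],
    [[0,0.1,-0.6],0],
    [[0,0.1,-0.5],0],
  ],
)

```text
clock: 24.2
tcp_pos: [443.8, 40.7, 44.3]
tool_rot: [2.029, 2.397, 0.002]
ft_force: [2.1, -0.2, -4.1]
gripper_width: 11.0
grip_force: 25.0
```

Call:
send_rows(
  motion=[
    [[0,0.1,-0.5],0],
    [[0,0.1,-0.5],0],
    [[0,0.1,-0.5],0],
    [[0,0.1,-0.5],0],
    [[0,0.1,-0.5],0],
    [[0,0.1,-0.4],0],
    [[0,0.1,-0.4],0],
    [[0,0.1,-0.4],0],
  ],
)

```text
clock: 25.0
tcp_pos: [450.7, 42.0, 80.6]
tool_rot: [-2.03, -2.398, 0.0]
ft_force: [1.5, 0.2, -4.3]
gripper_width: 11.1
grip_force: 25.0
```

```bash
python3 - <<'E'
from h import *
plan([425,37,0],9.7)
im,d=manip.grab_frame("scene"); cv2.imwrite("pics/s5.png",cv2.resize(im[100:300,110:370],None,fx=3,fy=3))
E
```

```text
clk 25.0 tcp [450.7  42.   80.6] F [ 1.5  0.2 -4.3] w 11.1 g 25.0 tilt 0.01 J [-0.03 -0.1   1.73 -0.    1.51 -0.2 ]
tool y heading 9.513746404387842
tool yaw rad -0.0032507384871102137
delta cm in tool axes (after yaw) [-0.05 -2.62  8.06]
```

View pics/s5.png

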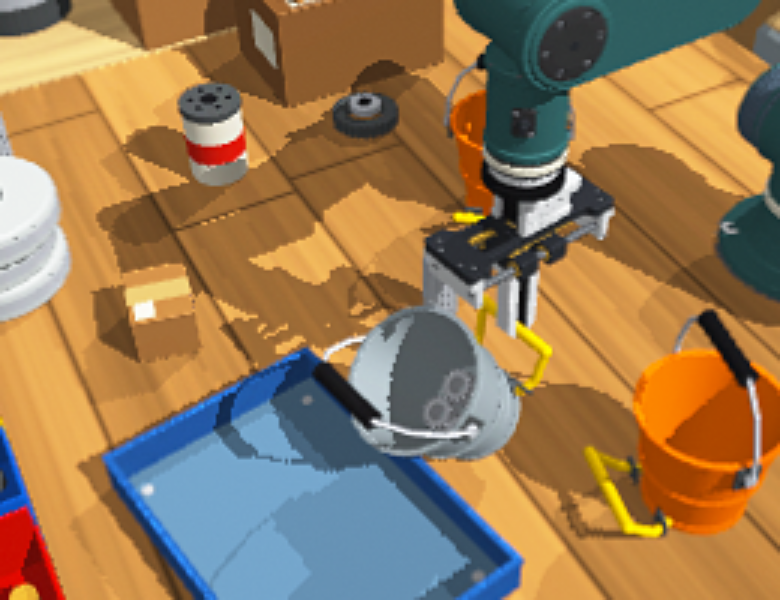

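The crop shows the pail tipped about 40° at (440,380), leaning on the tray's near edge with its mouth over the tray and the pinions still inside. I continue the arc.

Call:
send_rows(
  motion=[
    [[0,0.4,-0.6],0],
    [[0,0.4,-0.6],0],
    [[0,0.4,-0.6],0],
    [[0,0.4,-0.6],0],
    [[0,0.5,-0.5],0],
    [[0,0.5,-0.5],0],
    [[0,0.5,-0.5],0],
    [[0,0.5,-0.5],0],
  ],
)

```text
clock: 25.85
tcp_pos: [484.9, 47.6, 125.7]
tool_rot: [-2.028, -2.396, 0.005]
ft_force: [-7.5, -1.0, 3.3]
gripper_width: 11.1
grip_force: 25.0
```

Call:
send_rows(
  motion=[
    [[0,0.6,-0.4],0],
    [[0,0.6,-0.4],0],
    [[0,0.6,-0.4],0],
    [[0,0.6,-0.4],0],
    [[0,0.6,-0.3],0],
    [[0,0.6,-0.3],0],
    [[0,0.7,-0.3],0],
    [[0,0.7,-0.3],0],
  ],
)

```text
clock: 26.65
tcp_pos: [536.5, 56.0, 158.8]
tool_rot: [2.027, 2.395, 0.005]
ft_force: [-8.7, -0.2, 14.9]
gripper_width: 10.0
grip_force: 25.8
```

Call:
send_rows(
  motion=[
    [[0,0.7,-0.2],0],
    [[0,0.7,-0.2],0],
    [[0,0.7,-0.2],0],
    [[0,0.7,-0.1],0],
    [[0,0.7,-0.1],0],
    [[0,0.7,-0.1],0],
    [[0,0.7,0],0],
    [[0,0.7,0],0],
  ],
)

```text
clock: 27.45
tcp_pos: [595.5, 65.8, 168.4]
tool_rot: [2.023, 2.39, 0.015]
ft_force: [-1.3, 0.6, 12.7]
gripper_width: 7.7
grip_force: 24.5
```

```bash
python3 - <<'E'
from h import *
plan([425,37,0],9.7)
im,d=manip.grab_frame("scene"); cv2.imwrite("pics/s6.png",cv2.resize(im[150:350,110:370],None,fx=3,fy=3))
E
```

```text
clk 27.45 tcp [595.5  65.8 168.4] F [-1.3  0.6 12.7] w 7.7 g 24.5 tilt 0.83 J [ 0.02  0.18  1.26  0.    1.68 -0.15]
tool y heading 9.517221351841572
tool yaw rad -0.0031900892127089187
delta cm in tool axes (after yaw) [  0.06 -17.54  16.59]
```

View pics/s6.png

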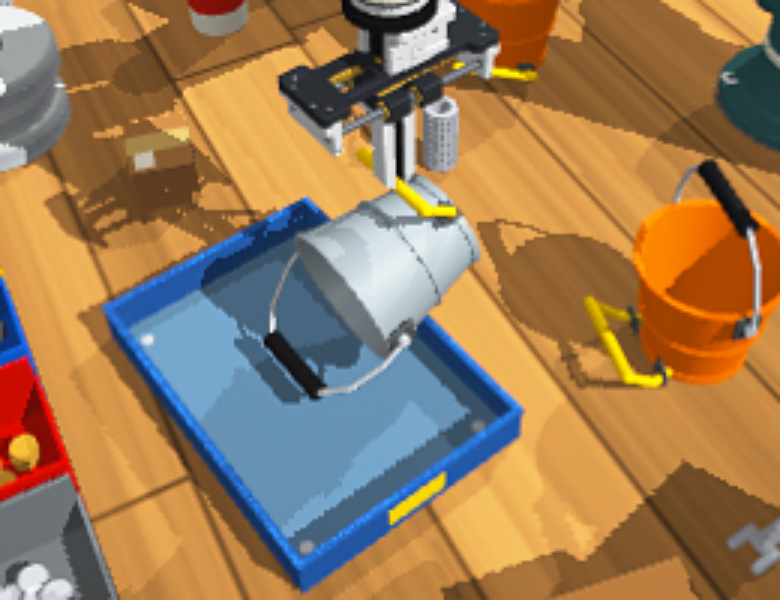

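Call:
send_rows(
  motion=[
    [[0,0,0],0],
    [[0,0,0],0],
    [[0,0,0.1],0],
    [[0,0,0.1],0],
    [[0,0,0.1],0],
    [[0,0,0],0],
    [[0,0,0],0],
    [[0,0,0],0],
  ],
  force=3,
)

```text
clock: 28.3
tcp_pos: [590.6, 65.4, 158.0]
tool_rot: [-2.029, -2.398, 0.001]
ft_force: [1.0, 0.4, 2.5]
gripper_width: 11.7
grip_force: 3.0
```

Call:
send_rows(
  motion=[
    [[0,0,0.1],0],
    [[0,0,0.2],0],
    [[0,0,0.2],0],
    [[0,0,0.2],0],
    [[0,0,0],0],
    [[0,0,0],0],
    [[0,0,0],0],
    [[0,0,0],0],
  ],
)

```text
clock: 29.1
tcp_pos: [590.5, 65.4, 150.8]
tool_rot: [-2.029, -2.397, 0.001]
ft_force: [0.6, -0.5, 0.2]
gripper_width: 11.7
grip_force: 3.0
```

Call:
send_rows(
  motion=[
    [[0,0,0],0],
    [[0,0,0],0],
    [[0,0,0],0],
    [[0,0,0],0],
    [[0,0,0],0],
    [[0,0,0],0],
    [[0,0,0],0],
    [[0,0,0],0],
  ],
  force=25,
)

```text
clock: 29.9
tcp_pos: [590.5, 65.4, 150.9]
tool_rot: [-2.029, -2.398, 0.001]
ft_force: [0.2, -0.5, -3.4]
gripper_width: 11.3
grip_force: 25.0
```

```bash
python3 - <<'E'
from h import *
plan([425,37,0],9.7)
im,d=manip.grab_frame("top"); cv2.imwrite("pics/t7.png",cv2.resize(im[80:200,160:300],None,fx=5,fy=5,interpolation=cv2.INTER_CUBIC))
for c in("top","scene"):
    manip.grab_frame(c)
    print(c,[(r["rect"],r["p"]) for r in manip.search_frame(c,"pinion1")][:8])
E
```

```text
clk 29.9 tcp [590.5  65.4 150.9] F [ 0.2 -0.5 -3.4] w 11.3 g 25.0 tilt 0.05 J [ 0.01  0.19  1.29 -0.    1.66 -0.15]
tool y heading 9.512291286138701
tool yaw rad -0.003276135091563566
delta cm in tool axes (after yaw) [-1.000e-02 -1.678e+01  1.510e+01]
top []
scene [([214.3, 264.7, 224.2, 277.5], 0.67), ([207.9, 253.8, 223.5, 269.1], 0.55), ([216.0, 274.6, 229.4, 287.7], 0.46)]
```

View pics/t7.png

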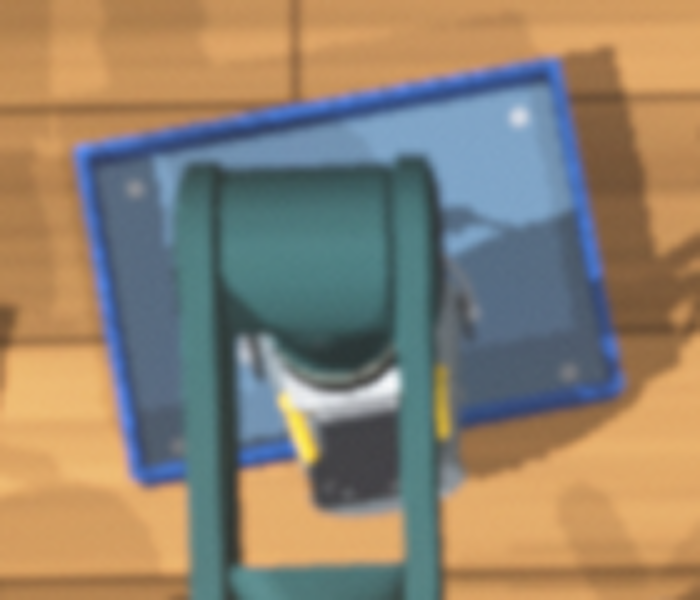

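Call:
send_rows(
  motion=[
    [[0,0,-0.4],0],
    [[0,0,-0.8],0],
    [[0,0.3,-0.8],0],
    [[0,0.5,-0.8],0],
    [[0,0.5,-0.6],0],
    [[0,0.5,-0.4],0],
    [[0,0,0],0],
    [[0,0,0],0],
  ],
)

```text
clock: 30.95
tcp_pos: [608.5, 68.4, 189.0]
tool_rot: [-2.029, -2.398, 0.001]
ft_force: [-0.3, 1.0, -4.9]
gripper_width: 11.0
grip_force: 25.0
```

```bash
python3 - <<'E'
from h import *
plan([425,37,0],9.7)
for c in("wrist","scene"):
    im,d=manip.grab_frame(c)
    if c=="scene": cv2.imwrite("pics/s8.png",cv2.resize(im[190:340,140:300],None,fx=4,fy=4,interpolation=cv2.INTER_CUBIC))
    print(c,[(r["rect"],r["p"]) for r in manip.search_frame(c,"pinion1")][:8])
E
```

```text
clk 30.95 tcp [608.5  68.4 189. ] F [-0.3  1.  -4.9] w 11.0 g 25.0 tilt 0.05 J [ 0.02  0.23  1.18 -0.    1.74 -0.15]
tool y heading 9.514722527634857
tool yaw rad -0.003233701922544561
delta cm in tool axes (after yaw) [ -0.   -18.6   18.91]
wrist [([174.2, 98.5, 401.5, 311.8], 0.64)]
scene [([205.6, 265.1, 217.9, 275.4], 0.53), ([207.2, 256.2, 221.0, 266.9], 0.47), ([213.6, 272.2, 225.3, 287.6], 0.41), ([213.4, 265.8, 224.4, 274.2], 0.38)]
```

View pics/s8.png

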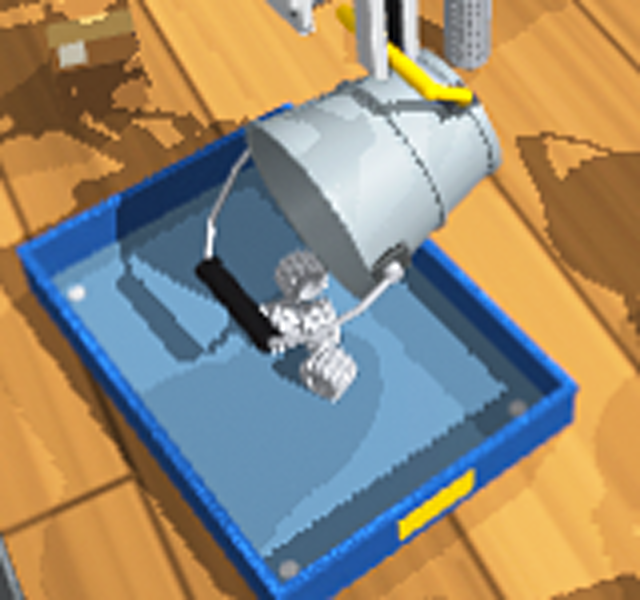

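The crop shows all four pinions in the tray, at (300,275), (285,320), (317,318) and (328,372). The wrist load is now the empty pail only. Next I check how deep the bar sits in the fingers.

```bash
cat > dep.py <<'E'
from h import *
s=manip.state(); t=s["tcp_pos"]; M=R.from_rotvec(s["tool_rot"]).as_matrix()
m,im,d=grab("wrist"); W=cloud(m,d); h=cv2.cvtColor(im,cv2.COLOR_BGR2HSV)
L=(W-t)@M
y=(h[...,0]>18)&(h[...,0]<33)&(h[...,1]>150)&(h[...,2]>100)&(abs(L[...,0])<36)&(abs(L[...,1])<15)&(L[...,2]<10)&(L[...,2]>-80)
l=L[y]; print("bar pts in tool",len(l))
for a,b in((8,14),(14,20),(20,26),(26,36),(-36,-10)):
    q=l[(l[:,0]>a)&(l[:,0]<b)]
    if len(q): print(a,b,len(q),np.round(np.percentile(q,[5,50,95],axis=0),1).tolist())
E
python3 dep.py
```

```text
bar pts in tool 2623
8 14 255 [[8.4, -6.3, -56.2], [11.1, -1.3, -54.7], [13.6, 3.7, -51.6]]
14 20 244 [[14.2, -5.8, -56.2], [17.0, -1.3, -54.8], [19.7, 3.6, -52.8]]
20 26 265 [[20.3, -6.2, -56.3], [23.2, -1.3, -54.7], [25.7, 3.6, -52.4]]
26 36 434 [[26.5, -6.2, -56.2], [31.0, -1.5, -54.8], [35.6, 3.1, -52.2]]
-36 -10 764 [[-29.6, -6.2, -56.1], [-20.3, -1.3, -54.7], [-11.0, 3.9, -52.0]]
```

Call:
send_rows(
  motion=[
    [[0,-0.4,0.3],0],
    [[0,-0.5,0.6],0],
    [[0,-0.5,0.8],0],
    [[0,-0.4,0.8],0],
    [[0,0,0.8],0],
    [[0,0,0.5],0],
    [[0,0,0.2],0],
    [[0,0,0],0],
  ],
)

```text
clock: 32.0
tcp_pos: [591.7, 65.5, 150.8]
tool_rot: [2.028, 2.396, 0.003]
ft_force: [-0.0, -0.3, -0.1]
gripper_width: 11.2
grip_force: 25.0
```

Call:
send_rows(
  motion=[
    [[0,0,0],0],
    [[0,0,-0.1],0],
    [[0,0,-0.1],0],
    [[0,0,-0.1],0],
    [[0,0,-0.1],0],
    [[0,0,-0.1],0],
    [[0,0,0],0],
    [[0,0,0],0],
  ],
  force=3,
)

```text
clock: 32.8
tcp_pos: [590.8, 65.4, 154.3]
tool_rot: [-2.03, -2.398, 0.0]
ft_force: [0.8, 0.9, -3.1]
gripper_width: 11.9
grip_force: 3.0
```

```bash
python3 dep.py
```

```text
bar pts in tool 2635
8 14 248 [[8.3, -6.4, -52.9], [10.9, -1.3, -51.4], [13.8, 3.8, -48.8]]
14 20 241 [[14.4, -5.9, -52.9], [17.2, -1.3, -51.5], [19.7, 3.3, -49.2]]
20 26 243 [[20.3, -6.3, -52.8], [23.1, -1.3, -51.5], [25.8, 3.3, -49.1]]
26 36 420 [[26.5, -6.2, -52.8], [30.9, -1.3, -51.5], [35.4, 3.2, -48.9]]
-36 -10 827 [[-31.9, -6.3, -52.8], [-21.4, -1.3, -51.3], [-11.1, 3.9, -48.5]]
```

Call:
send_rows(
  motion=[
    [[0,0,-0.1],0],
    [[0,0,-0.1],0],
    [[0,0,-0.1],0],
    [[0,0,0],0],
    [[0,0,0],0],
    [[0,0,0],0],
    [[0,0,0],0],
    [[0,0,0],0],
  ],
)

```text
clock: 33.65
tcp_pos: [590.9, 65.4, 157.7]
tool_rot: [2.029, 2.398, 0.001]
ft_force: [-0.7, -0.5, -1.4]
gripper_width: 12.1
grip_force: 3.0
```

Call:
send_rows(
  motion=[
    [[0,0,0],0],
    [[0,0,0],0],
    [[0,0,0],0],
    [[0,0,0],0],
    [[0,0,-0.2],0],
    [[0,0,-0.2],0],
    [[0,0,-0.2],0],
    [[0,0,0],0],
  ],
  force=25,
)

```text
clock: 34.45
tcp_pos: [590.6, 65.4, 163.1]
tool_rot: [-2.029, -2.398, 0.001]
ft_force: [-0.1, 0.3, -5.1]
gripper_width: 11.3
grip_force: 25.0
```

```bash
python3 dep.py; python3 - <<'E'
from h import *
plan([0,0,0])
t=manip.state()["tcp_pos"]; s=((t[0]-588.7)*.986+(t[1]-64)*.168)-1.2
z=t[2]+43.5-45
from arc import *
def bar2(phi,t,off):
    g=np.radians(11.3+phi); u=np.array([np.sin(g),np.cos(g)]); n=np.array([-np.cos(g),np.sin(g)]); return (11.2-t)*u+off*n
P=[np.array([s,z])]
for p in np.linspace(100,14,32):
    tt=min(45/max(np.cos(np.radians(11.3+p)),.01),72); P.append(bar2(p,tt,155 if p>35 else 150+5*(p-14)/21))
P.append(np.array([-157.,-2])); P=np.array(P); print("start",P[0])
r=np.round(np.diff(P,axis=0)/10,2)
for i in range(0,33,8): print([[a,-b] for a,b in r[i:i+8].tolist()],P[min(i+8,33)].round())
E
```

```text
bar pts in tool 2583
8 14 230 [[8.4, -6.0, -49.4], [11.0, -1.3, -47.9], [13.7, 3.9, -45.2]]
14 20 229 [[14.3, -6.0, -49.3], [17.0, -1.3, -48.1], [19.6, 3.4, -45.6]]
20 26 240 [[20.3, -5.9, -49.3], [23.0, -1.3, -48.0], [25.7, 3.3, -45.7]]
26 36 405 [[26.5, -5.9, -49.5], [31.0, -1.3, -48.0], [35.5, 3.3, -45.8]]
-36 -10 877 [[-33.9, -6.4, -49.3], [-22.4, -1.3, -47.9], [-11.2, 3.6, -44.9]]
clk 34.5 tcp [590.6  65.4 163.1] F [ 0.2 -0.1 -4.8] w 11.5 g 25.0 tilt 0.04 J [ 0.01  0.19  1.27 -0.    1.68 -0.15]
tool y heading 9.510032974532322
delta cm in tool axes (after yaw) [  3.31 -59.32  16.34]
start [  0.94821313 161.57156609]
[[-0.13, -0.49], [-0.81, 0.02], [-0.8, 0.06], [-0.8, 0.1], [-0.79, 0.14], [-0.79, 0.18], [-0.78, 0.21], [-0.77, 0.25]] [-56. 157.]
[[-0.75, 0.29], [-0.74, 0.32], [-0.72, 0.36], [-0.7, 0.39], [-0.68, 0.43], [-0.66, 0.46], [-0.64, 0.49], [-0.61, 0.52]] [-111.  124.]
[[-0.59, 0.55], [-0.56, 0.58], [-0.53, 0.61], [-0.5, 0.63], [-0.47, 0.65], [-0.44, 0.68], [-0.28, 0.59], [-0.1, 0.45]] [-146.   77.]
[[-0.1, 0.51], [-0.09, 0.55], [-0.1, 0.57], [-0.1, 0.59], [-0.09, 0.61], [-0.08, 0.63], [-0.06, 0.64], [-0.04, 0.66]] [-152.   29.]
[[-0.49, 3.12]] [-157.   -2.]
```

Call:
send_rows(
  motion=[
    [[0,-0.3,-0.4],0],
    [[0,-0.7,0],0],
    [[0,-0.8,0],0],
    [[0,-0.8,0.1],0],
    [[0,-0.8,0.1],0],
    [[0,-0.8,0.2],0],
    [[0,-0.8,0.2],0],
    [[0,-0.8,0.2],0],
  ],
)

```text
clock: 35.3
tcp_pos: [533.2, 55.7, 159.7]
tool_rot: [2.029, 2.397, 0.001]
ft_force: [1.3, 0.3, -3.2]
gripper_width: 11.1
grip_force: 25.0
```

Call:
send_rows(
  motion=[
    [[0,-0.8,0.3],0],
    [[0,-0.7,0.3],0],
    [[0,-0.7,0.4],0],
    [[0,-0.7,0.4],0],
    [[0,-0.7,0.4],0],
    [[0,-0.7,0.5],0],
    [[0,-0.6,0.5],0],
    [[0,-0.6,0.5],0],
  ],
)

```text
clock: 36.1
tcp_pos: [478.7, 46.6, 125.8]
tool_rot: [-2.029, -2.398, 0.0]
ft_force: [-0.1, -0.1, -0.1]
gripper_width: 10.9
grip_force: 25.0
```

```bash
cat > st.py <<'E'
from h import *
t=manip.state()["tcp_pos"]; print("s,z",((t[0]-588.7)*.986+(t[1]-64)*.168)-1.2,t[2]+43.5-45)
E
python3 dep.py; python3 st.py
```

```text
bar pts in tool 2616
8 14 235 [[8.3, -6.2, -48.7], [10.9, -1.3, -47.4], [13.7, 3.9, -44.9]]
14 20 230 [[14.2, -6.0, -48.9], [17.0, -1.3, -47.5], [19.8, 3.7, -45.3]]
20 26 236 [[20.2, -5.9, -48.8], [23.0, -1.3, -47.4], [25.8, 3.3, -45.2]]
26 36 423 [[26.5, -6.4, -48.8], [31.2, -1.3, -47.4], [35.5, 3.3, -44.4]]
-36 -10 885 [[-34.3, -6.3, -48.7], [-22.7, -1.3, -47.2], [-11.4, 4.0, -44.3]]
s,z -114.00858902729179 123.33056535792582
```

Call:
send_rows(
  motion=[
    [[0,-0.6,0.5],0],
    [[0,-0.5,0.6],0],
    [[0,-0.5,0.6],0],
    [[0,-0.5,0.6],0],
    [[0,-0.4,0.6],0],
    [[0,-0.4,0.7],0],
    [[0,-0.2,0.6],0],
    [[0,-0.1,0.5],0],
  ],
)

```text
clock: 36.95
tcp_pos: [447.7, 40.5, 84.6]
tool_rot: [2.028, 2.396, -0.0]
ft_force: [-13.2, -1.5, 26.5]
gripper_width: 11.4
grip_force: 25.0
```

Call:
send_rows(
  motion=[
    [[0,-0.1,0.5],0],
    [[0,-0.1,0.5],0],
    [[0,-0.1,0.6],0],
    [[0,-0.1,0.6],0],
    [[0,-0.1,0.5],0],
    [[0,0,0.4],0],
    [[0,0,0.2],0],
    [[0,0,0],0],
  ],
)

```text
clock: 37.75
tcp_pos: [442.8, 40.6, 45.8]
tool_rot: [-2.03, -2.398, 0.0]
ft_force: [-2.0, -0.5, 1.0]
gripper_width: 11.5
grip_force: 25.0
```

```bash
python3 dep.py; python3 st.py; python3 - <<'E'
from h import *
m,im,d=grab("scene"); cv2.imwrite("pics/s9.png",cv2.resize(im[110:260,180:370],None,fx=4,fy=4,interpolation=cv2.INTER_CUBIC))
E
```

```text
bar pts in tool 2812
8 14 289 [[8.3, -6.7, -61.7], [10.8, -1.3, -60.1], [13.7, 4.0, -56.9]]
14 20 284 [[14.4, -6.1, -61.7], [17.0, -1.3, -60.2], [19.6, 4.0, -57.4]]
20 26 286 [[20.4, -6.1, -61.7], [23.0, -1.3, -60.3], [25.7, 4.0, -57.5]]
26 36 508 [[26.5, -6.0, -61.7], [31.0, -0.8, -60.3], [35.5, 4.4, -57.2]]
-36 -10 704 [[-26.5, -6.5, -61.4], [-18.7, -1.3, -60.0], [-10.8, 3.8, -56.9]]
s,z -148.78477616620427 44.43750485405799
```

View pics/s9.png

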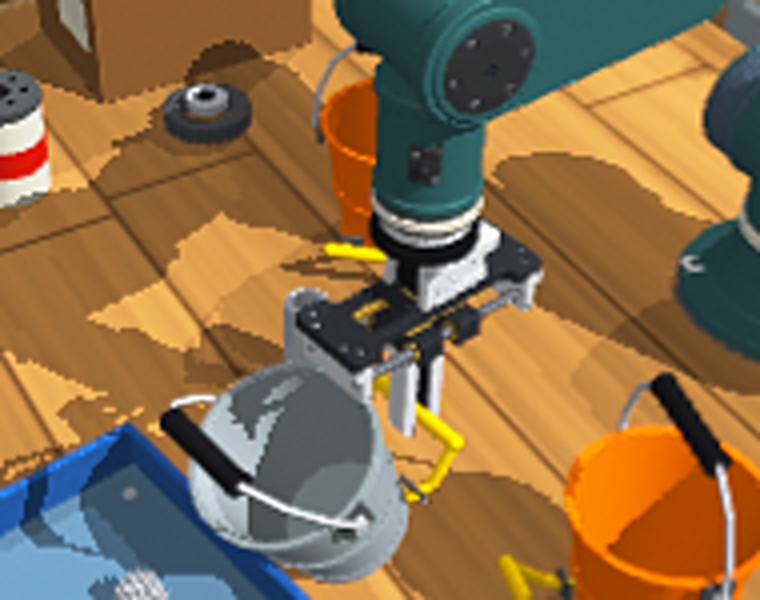

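The crop shows the empty pail leaning about 30° at (300,470), in the fork of tray edge and bench, with the bar still held deep in the fingers. I lower it further towards upright.

Call:
send_rows(
  motion=[
    [[0,-0.1,0.3],0],
    [[0,-0.1,0.4],0],
    [[0,-0.1,0.5],0],
    [[0,-0.1,0.5],0],
    [[0,-0.1,0.5],0],
    [[0,-0.1,0.4],0],
    [[0,0,0.2],0],
    [[0,0,0],0],
  ],
)

```text
clock: 38.65
tcp_pos: [436.7, 39.7, 17.8]
tool_rot: [-2.029, -2.398, 0.0]
ft_force: [-1.8, -0.6, 0.7]
gripper_width: 11.2
grip_force: 25.0
```

```bash
python3 dep.py; python3 st.py
```

```text
bar pts in tool 2815
8 14 292 [[8.4, -6.9, -62.9], [11.0, -1.3, -61.4], [13.7, 4.0, -57.5]]
14 20 285 [[14.3, -6.1, -63.0], [17.0, -0.8, -61.6], [19.7, 4.0, -58.9]]
20 26 286 [[20.3, -6.0, -62.9], [23.0, -1.3, -61.6], [25.7, 3.9, -58.8]]
26 36 522 [[26.5, -6.4, -63.2], [31.2, -1.0, -61.7], [35.5, 4.3, -58.6]]
-36 -10 681 [[-25.9, -6.5, -62.6], [-18.3, -1.3, -61.3], [-10.9, 3.8, -58.3]]
s,z -154.95943989128602 16.55412669683129
```

Call:
send_rows(
  motion=[
    [[0,0,0],0],
    [[0,-0.1,0.2],0],
    [[0,-0.1,0.2],0],
    [[0,-0.1,0.3],0],
    [[0,-0.1,0.3],0],
    [[0,-0.1,0.3],0],
    [[0,0,0.1],0],
    [[0,0,0],0],
  ],
  force=3,
)

```text
clock: 39.5
tcp_pos: [431.7, 38.8, 4.0]
tool_rot: [-2.029, -2.398, 0.001]
ft_force: [-1.8, -0.0, -0.3]
gripper_width: 11.7
grip_force: 3.0
```

```bash
python3 dep.py; python3 st.py
```

```text
bar pts in tool 2872
8 14 287 [[8.3, -6.4, -63.5], [11.0, -1.3, -62.1], [13.7, 4.0, -59.0]]
14 20 284 [[14.3, -6.0, -63.5], [17.0, -0.8, -62.2], [19.7, 4.0, -59.6]]
20 26 296 [[20.3, -6.0, -63.6], [23.1, -1.3, -62.1], [25.7, 3.9, -59.4]]
26 36 522 [[26.6, -6.4, -63.6], [31.1, -1.2, -62.1], [35.5, 4.3, -58.5]]
-36 -10 688 [[-25.6, -6.4, -63.3], [-17.9, -1.3, -61.8], [-10.7, 4.2, -58.5]]
s,z -160.02766837085989 2.7256082934789987
```

Call:
send_rows(
  motion=[
    [[0,-0.1,0.2],0],
    [[0,0,0.2],0],
    [[0,-0.1,0.2],0],
    [[0,0,0.2],0],
    [[0,-0.1,0.2],0],
    [[0,0,0],0],
    [[0,0,0],0],
    [[0,0,0],0],
  ],
)

```text
clock: 40.35
tcp_pos: [429.3, 38.3, -5.5]
tool_rot: [2.029, 2.398, 0.0]
ft_force: [-0.5, -0.5, -1.8]
gripper_width: 12.1
grip_force: 3.0
```

```bash
python3 dep.py; python3 st.py
```

```text
bar pts in tool 2890
8 14 283 [[8.2, -6.6, -63.2], [10.9, -1.3, -61.9], [13.7, 4.0, -58.7]]
14 20 287 [[14.3, -6.1, -63.3], [17.1, -0.8, -61.9], [19.8, 4.0, -58.9]]
20 26 298 [[20.3, -6.5, -63.2], [23.0, -1.3, -61.9], [25.7, 3.9, -58.4]]
26 36 533 [[26.5, -6.9, -63.4], [31.0, -1.3, -61.8], [35.5, 3.9, -58.0]]
-36 -10 691 [[-25.5, -6.5, -63.1], [-18.1, -1.3, -61.7], [-10.8, 4.2, -57.9]]
s,z -162.6687363348381 -6.9941473740076106
```

Call:
send_rows(
  motion=[
    [[0,0,0.1],0],
    [[0,0,0.1],0],
    [[0,0,0.1],0],
    [[0,0,0.1],0],
    [[0,0,0.1],0],
    [[0,0,0.1],0],
    [[0,0,0.1],0],
    [[0,0,0],0],
  ],
)

```text
clock: 41.2
tcp_pos: [429.6, 38.3, -12.2]
tool_rot: [2.029, 2.397, 0.001]
ft_force: [-3.0, -0.2, 0.9]
gripper_width: 11.7
grip_force: 5.5
```

```bash
python3 dep.py; python3 st.py
```

```text
bar pts in tool 2890
8 14 282 [[8.3, -6.2, -63.0], [11.0, -1.3, -61.6], [13.6, 4.0, -58.5]]
14 20 292 [[14.3, -6.6, -63.0], [17.0, -1.3, -61.7], [19.7, 4.0, -58.5]]
20 26 305 [[20.3, -7.0, -63.0], [23.0, -1.3, -61.6], [25.6, 3.9, -57.6]]
26 36 534 [[26.4, -7.0, -63.0], [31.0, -1.3, -61.6], [35.4, 3.9, -57.6]]
-36 -10 699 [[-25.5, -6.4, -63.0], [-18.2, -1.3, -61.5], [-10.7, 4.2, -57.9]]
s,z -162.45228397436452 -13.740395451814795
```

Call:
send_rows(
  motion=[
    [[0,0,0.1],0],
    [[0,0,0.1],0],
    [[0,0,0.1],0],
    [[0,0,0.1],0],
    [[0,0,0],0],
    [[0,0,0],0],
    [[0,0,0],0],
    [[0,0,0],0],
  ],
)

```text
clock: 42.05
tcp_pos: [432.1, 38.3, -13.7]
tool_rot: [2.026, 2.394, 0.007]
ft_force: [-4.6, -0.7, 9.9]
gripper_width: 11.9
grip_force: 18.4
```

```bash
python3 dep.py; python3 st.py; python3 - <<'E'
from h import *
m,im,d=grab("scene"); W=cloud(m,d); h=cv2.cvtColor(im,cv2.COLOR_BGR2HSV)
k=(np.hypot(W[...,0]-522,W[...,1]-53)<82)&(W[...,2]>118)&(W[...,2]<132)&(h[...,1]<70)&(h[...,2]>60)
w=W[k]; q=circ(w); A=np.c_[w[:,:2]-q[:2],np.ones(len(w))]; print(len(w),q,np.linalg.lstsq(A,w[:,2],rcond=None)[0])
E
```

```text
bar pts in tool 2854
8 14 281 [[8.2, -6.6, -63.2], [10.9, -1.3, -61.6], [13.7, 4.0, -58.8]]
14 20 292 [[14.4, -6.5, -63.1], [17.0, -1.3, -61.7], [19.7, 4.0, -58.7]]
20 26 306 [[20.2, -6.5, -63.3], [23.0, -1.3, -61.7], [25.7, 4.0, -58.4]]
26 36 532 [[26.4, -6.9, -63.2], [31.0, -1.3, -61.7], [35.5, 3.9, -57.9]]
-36 -10 686 [[-25.7, -6.3, -63.0], [-18.1, -0.8, -61.6], [-10.9, 4.3, -58.3]]
s,z -159.97167159042468 -15.1482457534959
309 [528.46736445  56.83429229  68.53916291] [-8.23652712e-03  1.39731757e-03  1.24949542e+02]
```

Call:
send_rows(
  motion=[
    [[0,0,-0.1],0],
    [[0,0,-0.1],0],
    [[0,-0.1,-0.1],0],
    [[0,0,0],0],
    [[0,0,0],0],
    [[0,0,0],0],
    [[0,0,0],0],
    [[0,0,0],0],
  ],
  claw=-0.67,
)

```text
clock: 42.95
tcp_pos: [429.6, 38.2, -12.9]
tool_rot: [2.028, 2.396, 0.004]
ft_force: [3.8, 0.3, 3.7]
gripper_width: 15.7
grip_force: 11.4
```

```bash
python3 dep.py; python3 st.py
```

```text
bar pts in tool 2891
8 14 283 [[8.4, -4.7, -63.1], [11.1, 0.6, -61.6], [13.7, 6.0, -58.2]]
14 20 294 [[14.3, -4.7, -63.0], [17.0, 0.6, -61.7], [19.6, 5.9, -58.6]]
20 26 305 [[20.3, -4.6, -63.0], [23.0, 0.6, -61.6], [25.8, 5.8, -58.7]]
26 36 516 [[26.7, -4.1, -63.0], [31.0, 1.0, -61.6], [35.4, 6.3, -58.4]]
-36 -10 697 [[-25.6, -4.4, -62.9], [-18.0, 0.7, -61.5], [-10.8, 6.2, -58.1]]
s,z -162.44133317253247 -14.460353024371159
```

Call:
send_rows(
  motion=[
    [[0,0.1,0],0],
    [[0,0.05,-0.1],0],
    [[0,0,-0.1],0],
    [[0,0,-0.1],0],
    [[0,0,-0.1],0],
    [[0,0,-0.1],0],
    [[0,0,0],0],
    [[0,0,0],0],
  ],
  claw=-0.69,
)

```text
clock: 43.8
tcp_pos: [427.7, 38.3, -9.5]
tool_rot: [-2.028, -2.396, 0.004]
ft_force: [-1.7, 0.4, -0.5]
gripper_width: 14.1
grip_force: 0.7
```

```bash
python3 -c "
from h import *
plan([0,0,0])";python3 dep.py; python3 st.py
```

```text
clk 43.8 tcp [427.7  38.3  -9.5] F [-1.7  0.4 -0.5] w 14.1 g 0.7 tilt 0.23 J [-0.04 -0.07  1.9  -0.    1.32 -0.21]
tool y heading 9.51418129955397
delta cm in tool axes (after yaw) [  3.3  -42.82  -0.78]
bar pts in tool 2923
8 14 291 [[8.4, -5.7, -61.8], [11.0, -0.3, -60.2], [13.7, 5.0, -56.8]]
14 20 281 [[14.3, -5.6, -61.7], [17.0, -0.3, -60.3], [19.5, 5.0, -57.2]]
20 26 306 [[20.2, -5.6, -61.8], [22.9, -0.3, -60.2], [25.7, 4.9, -57.2]]
26 36 518 [[26.5, -5.5, -61.7], [31.1, -0.3, -60.3], [35.6, 5.3, -57.0]]
-36 -10 716 [[-26.5, -5.5, -61.8], [-18.5, -0.3, -60.2], [-10.8, 5.2, -56.8]]
s,z -163.95217390914954 -10.882928444767437
```

Call:
send_rows(
  motion=[
    [[0,0.1,0],0],
    [[0,0,0],0],
    [[0,0,-0.1],0],
    [[0,0,-0.1],0],
    [[0,0,-0.1],0],
    [[0,0,0],0],
    [[0,0,0],0],
    [[0,0,0],0],
  ],
  claw=-0.67,
)

```text
clock: 44.65
tcp_pos: [430.4, 38.5, -5.5]
tool_rot: [-2.03, -2.398, 0.0]
ft_force: [-2.3, -0.9, 0.0]
gripper_width: 15.7
grip_force: 1.1
```

```bash
python3 -c "
from h import *
plan([0,0,0])";python3 dep.py; python3 st.py
```

```text
clk 44.65 tcp [430.4  38.5  -5.5] F [-2.3 -0.9  0. ] w 15.7 g 1.1 tilt 0.01 J [-0.04 -0.07  1.89 -0.    1.32 -0.21]
tool y heading 9.5123158620819
delta cm in tool axes (after yaw) [  3.32 -43.09  -0.55]
bar pts in tool 2900
8 14 275 [[8.3, -6.3, -59.0], [11.1, -0.8, -57.6], [13.7, 4.2, -54.3]]
14 20 283 [[14.4, -6.2, -58.8], [17.1, -0.8, -57.5], [19.7, 4.6, -54.2]]
20 26 283 [[20.3, -5.7, -58.9], [23.0, -0.8, -57.5], [25.7, 4.6, -54.6]]
26 36 509 [[26.5, -6.1, -58.9], [31.1, -0.8, -57.6], [35.4, 4.5, -53.7]]
-36 -10 773 [[-28.3, -6.1, -59.0], [-19.5, -0.8, -57.4], [-10.9, 4.4, -54.1]]
s,z -161.55369694880017 -7.09613545228359
```

```bash
python3 - <<'E'
from h import *
ex=np.array([.986,.168]); ey=np.array([-.168,.986])
for c in("wrist","scene"):
    m,im,d=grab(c); W=cloud(m,d); h=cv2.cvtColor(im,cv2.COLOR_BGR2HSV); cv2.imwrite(f"pics/{c}10.png",im)
    r=np.hypot(W[...,0]-525,W[...,1]-54)
    k=(r<82)&(r>58)&(W[...,2]>116)&(W[...,2]<138)&(h[...,1]<70)&(h[...,2]>60)
    w=W[k]; q=circ(w); a=(w[:,:2]-q[:2])@ex; b=(w[:,:2]-q[:2])@ey
    print(c,len(w),q,"to edge",(np.array([588.7,64])-q[:2])@ex)
    th=np.degrees(np.arctan2(b,a))
    for t0 in range(-180,180,30):
        s=(th>=t0)&(th<t0+30); print(t0,s.sum(),np.round(np.percentile(w[s][:,2],90),1) if s.sum()>5 else"",end=" | ")
    print()
E
```

```text
wrist 5615 [527.49266433  55.4566387   70.71740498] to edge 61.78571766581423
-180 0  | -150 0  | -120 0  | -90 0  | -60 0  | -30 0  | 0 0  | 30 0  | 60 0  | 90 13 122.6 | 120 4576 131.3 | 150 1026 131.8 | 
scene 301 [529.03404826  57.37502654  69.13058337] to edge 59.943623951991924
-180 0  | -150 1  | -120 32 130.0 | -90 33 127.7 | -60 28 126.7 | -30 22 126.2 | 0 28 125.6 | 30 31 127.9 | 60 39 128.9 | 90 36 129.9 | 120 22 131.4 | 150 29 131.2 |
```

Call:
send_rows(
  motion=[
    [[0,-0.05,0],0],
    [[0,-0.05,-0.05],0],
    [[0,0,-0.1],0],
    [[0,0,-0.1],0],
    [[0,0,-0.1],0],
    [[0,0,-0.1],0],
    [[0,0,0],0],
    [[0,0,0],0],
  ],
)

```text
clock: 45.6
tcp_pos: [429.5, 38.3, -1.0]
tool_rot: [2.03, 2.398, -0.0]
ft_force: [-1.5, -0.2, -0.2]
gripper_width: 15.5
grip_force: 1.0
```

```bash
cat > rim.py <<'E'
from h import *
ex=np.array([.986,.168]); ey=np.array([-.168,.986])
m,im,d=grab("scene"); W=cloud(m,d); h=cv2.cvtColor(im,cv2.COLOR_BGR2HSV)
r=np.hypot(W[...,0]-525,W[...,1]-54)
k=(r<82)&(r>58)&(W[...,2]>116)&(W[...,2]<138)&(h[...,1]<70)&(h[...,2]>60)
w=W[k]; q=circ(w); a=(w[:,:2]-q[:2])@ex; b=(w[:,:2]-q[:2])@ey; th=np.degrees(np.arctan2(b,a))
print(q,"to edge",(np.array([588.7,64])-q[:2])@ex,[(t0,round(float(np.percentile(w[(th>=t0)&(th<t0+60)][:,2],90)),1)) for t0 in(-90,-30,30,90)])
E
python3 rim.py; python3 dep.py; python3 st.py
```

```text
[528.22299952  57.46647126  68.99088619] to edge 60.72795530365631 [(-90, 127.1), (-30, 126.5), (30, 128.5), (90, 130.0)]
bar pts in tool 2872
8 14 257 [[8.4, -4.9, -53.3], [11.1, 0.2, -51.8], [13.7, 5.4, -48.9]]
14 20 270 [[14.4, -5.3, -53.4], [17.2, 0.2, -51.8], [19.8, 5.3, -48.4]]
20 26 280 [[20.3, -5.9, -53.2], [23.1, -0.3, -51.7], [25.6, 5.2, -46.8]]
26 36 484 [[26.5, -5.8, -53.2], [30.9, -0.3, -51.8], [35.4, 5.2, -48.1]]
-36 -10 851 [[-31.8, -5.1, -53.3], [-21.3, -0.3, -51.7], [-11.2, 5.2, -48.6]]
s,z -162.56366026842366 -2.5968173976096978
```

Call:
send_rows(
  motion=[
    [[0,0,-0.1],0],
    [[0,-0.05,-0.1],0],
    [[0,0,-0.1],0],
    [[0,0,-0.1],0],
    [[0,0,-0.1],0],
    [[0,0,-0.1],0],
    [[0,0,-0.1],0],
    [[0,0,0],0],
  ],
)

```text
clock: 46.5
tcp_pos: [429.3, 38.3, 6.1]
tool_rot: [2.029, 2.398, 0.0]
ft_force: [0.2, 1.2, 0.2]
gripper_width: 15.7
grip_force: 0.0
```

```bash
python3 rim.py; python3 dep.py; python3 st.py
```

```text
[523.52978109  56.40520512  69.10604483] to edge 65.53376138925312 [(-90, 127.7), (-30, 126.9), (30, 127.8), (90, 127.3)]
bar pts in tool 2644
8 14 243 [[8.3, -6.8, -41.2], [11.1, -1.3, -39.8], [13.8, 4.2, -36.0]]
14 20 236 [[14.4, -6.7, -41.3], [17.1, -1.3, -39.7], [19.7, 4.1, -36.0]]
20 26 251 [[20.3, -6.7, -41.3], [23.1, -1.3, -39.8], [25.7, 4.1, -36.1]]
26 36 407 [[26.6, -6.6, -41.2], [31.0, -1.3, -39.8], [35.5, 4.0, -36.0]]
-36 -10 847 [[-34.7, -6.5, -41.3], [-22.5, -1.3, -39.8], [-11.5, 3.8, -36.8]]
s,z -162.9189640968474 4.376427909961919
```

Call:
send_rows(
  motion=[
    [[0,0,-0.3],0],
    [[0,0,-0.6],0],
    [[0,0,-0.8],0],
    [[0,0,-1],0],
    [[0,0,-1.5],0],
    [[0,0,-2],0],
    [[0,0,-2.5],0],
    [[0,0,-2.5],0],
  ],
)

```text
clock: 47.4
tcp_pos: [429.0, 38.3, 119.6]
tool_rot: [2.029, 2.398, 0.001]
ft_force: [0.8, -0.5, -0.4]
gripper_width: 15.7
grip_force: 0.0
```

Call:
send_rows(
  motion=[
    [[0,0,-2.5],0],
    [[0,0,-3],0],
    [[0,0,-3],0],
    [[-3,-2,-2],0],
    [[-4,-2,0],0],
    [[-4,-2,0],0],
    [[-4,0,0],0],
    [[0,0,0],0],
  ],
)

```text
clock: 48.2
tcp_pos: [394.4, -123.3, 223.5]
tool_rot: [2.036, 2.39, -0.002]
ft_force: [0.1, 0.7, -0.7]
gripper_width: 15.3
grip_force: 0.0
```

```bash
python3 rim.py; python3 - <<'E'
from h import *
plan([0,0,0])
for c in("scene","top"):
    m,im,d=grab(c); W=cloud(m,d); cv2.imwrite(f"pics/{c}11.png",im)
    for r in manip.search_frame(c,"pinion1"):
        b=np.array(r["rect"]); p=W[int((b[1]+b[3])/2),int((b[0]+b[2])/2)]; print(c,np.round(b),r["p"],np.round(p))
W0=np.load("top.npy")
for n,(u,v) in dict(sleeve=(292,207),carton=(326,124),filter=(409,166),gear=(405,232),car_left=(125,160),or1=(187,235)).items(): print(n,np.round(W0[v,u]),np.round(W[v,u]))
E
```

```text
[523.71771699  55.96358922  69.19141876] to edge 65.42264805758285 [(-90, 127.4), (-30, 127.8), (30, 127.1), (90, 126.9)]
clk 48.25 tcp [ 394.4 -121.2  223.5] F [ 0.3 -0.   0.4] w 15.5 g 0.0 tilt 0.03 J [-0.44 -0.23  1.56 -0.    1.81 -0.6 ]
tool y heading 9.258625102979947
delta cm in tool axes (after yaw) [ 18.32 -36.99  22.33]
scene [216. 273. 228. 288.] 0.66 [694. 133.  40.]
scene [215. 266. 224. 278.] 0.66 [688. 100.  38.]
scene [205. 267. 216. 278.] 0.54 [710.  88.  34.]
top [210. 133. 224. 140.] 0.61 [699. 127.  34.]
top [239. 137. 246. 148.] 0.51 [678.  40.  26.]
top [228. 130. 238. 139.] 0.39 [704.  70.  41.]
sleeve [ 448. -131.    2.] [399. -88. 645.]
carton [ 728. -252.   59.] [ 728. -251.   60.]
filter [ 567. -509.  116.] [ 567. -508.  118.]
gear [ 354. -509.   36.] [ 354. -508.   40.]
car_left [611. 433.  82.] [610. 432.  84.]
or1 [353. 201. 209.] [353. 201. 208.]
```

```bash
python3 -c "
from plant import manip
print(manip.finish_job())"
```

```text
the job is handed in; nothing more can be done
None
```

I handed the job in at 48 s: all four pinions are in the blue tray, and the empty pail stands upright and released where it stood in front of the tray; the large goods I re-measured had not moved, but the spline sleeve, wrench and second orange pail were not re-measured.

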